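# Cool a batch of roasted walnuts in the hand-cranked stirring pan

## Robot

A 6-joint arm with a two-finger parallel gripper is mounted at the origin on the work surface. World frame = base frame: x ahead of the robot, y to its left, z up, the work surface at z = 0. Lengths are in m, angles in rad, forces in N, time in s.
With the tool pointing down it reaches from about 0.375 to 0.825 m from the base axis. Payload 5.5 kg.
Tool frame: the origin (TCP) lies midway between the tips of the shut fingers; the grasp point (between the pads) lies manip.grip_point_offset behind it (manip.grip_point_offset is the distance from the TCP to the grasp point, in m); y points along the fingers, x is the direction in which the jaws open and shut, and the axes are right-handed (so a half turn about y gives the same grasp; the last joint's range is limited). The gripper opens to 85 mm and grips with 20 to 120 N. Pads are 22 mm wide; open, the fingers measure 114 mm over their backs; the gripper's body (76 mm by 85 mm) begins 54 mm behind the grasp point. The pads swing forward as they close: fully open they stand 13 mm farther back than shut.
Start: joints at [-1.319, 0.314, -0.047, 1.21, 0, 1.571], TCP at [0.149, -0.581, 0.231] pointing down, gripper open.
Joint ranges: [-2.67, 2.67], [-0.69, 1.73], [-1.03, 1.25], [-2.08, 2.16], [-1.42, 1.45], [-3.14, 3.14]. Speed limits (rad/s): [2.39, 2.39, 3.01, 3.14, 3.14, 3.14].

## Interface

Orientations are given as a unit quaternion [x, y, z, w].
In Python, from station import manip gives the robot as it stands.
- The arm moves only by the tool carry_out, never from a script. Its arguments are lists of equal length, an entry for each row: "rotation": the turn, a rotation vector about the tool's x, y, z each as a share of 120 degrees, from -1 to 1, a list of three; "slide": the shift along the tool's x, y, z each as a share of 120 mm, from -1 to 1, a list of three; "jaw": the closure, from 0 (fully open) to 1 (shut). A call has 1 to 12 rows; each row is the pose to reach, as a shift and turn from the pose commanded when the call began, along the tool's axes at that moment; what a row does not reach only later rows make up. A row lasts 1/10 s, in which the tool goes at most 50 mm and 8.59 degrees, less where a joint would pass 70% of its speed; a pose out of reach is approached as far as the arm can. A call with a number of a shift or a turn outside -1 to 1 is refused whole. A call with a gripper value outside its range is refused whole. The fingers move at their own pace and stop on an object; "newtons" is the grip in N (left out, the last holds). Time passes only in rows, so rows that repeat a pose let the fingers close. It gives the time, the measured TCP pose, the force and the opening at its end, in the units of the state.
- manip.state(): the state, without advancing time (a new reading comes with each control period).
- manip.read_camera(name): name is "side" or "top" or "wrist"; returns a dict with "img" (420x560x3 uint8, red, green, blue), "intrinsics" (3x3 intrinsics, pixels), "world_from_camera" (4x4, takes a point from camera to world coordinates). Camera axes: x right, y up, looking along -z (the intrinsics and any distortion apply to the point x, -y, -z); pixel columns grow to the right and rows downward; lengths in m; the calibration is good to about 2 mm. A picture is of the moment at which its call begins. There is no depth.
- manip.hand_in(): hands the job in, once; it reports no verdict.
Trained networks look in a picture, given as the dict that the camera call returned (one of the last four; its "shot" number tells which), for a name from the list of things; names that differ only in an ending like _2 or _b are one class to them, and where a whole thing is asked for, a point or a joint stands for the part that bears it (a point fixed in the world has none). Each returns a list of dicts, best first, with "conf" (0 to 1); they miss things now and then, are a little off and sometimes report something else, mostly with a low value. They report only what shows in the picture. A call takes as long as a camera call.
- manip.masks_of(name, picture): "mask" (420x560 bool, what is visible of it).
- manip.tip_of(name, picture): "location" ([x, y, z] in m, in world coordinates, good to about 4 mm: a listed point, or the origin of a listed thing).
The state is a dict: "time": time; "joints": joint angles; "joint_velocities": joint speeds; "tau": joint torques, N m; "ee_pos": TCP position; "ee_rot": TCP orientation; "ft_force": force on the tool from outside, world axes, zero at the start; "wrist_torque": the same for the moment, N m; "grip_width": finger opening in m.
Only numpy, scipy, OpenCV 4.12 (cv2) and the standard library are available. Lean on these libraries where they do the work, as an engineer would, in place of code of your own. Each camera call takes 0.05 s, during which the arm holds its last target.

## Task

Run this batch of walnuts through the stirring cooler: push its outlet gate fully shut, empty the tray of walnuts into the round pan, fit the crank fully down on the square shaft and stir three full turns clockwise (seen from above). Then pull the gate open and keep cranking until every walnut has gone down the chute into the white tub. Finish by shutting the gate fully, lifting the crank off, and leaving crank and empty tray standing upright on the worktop away from the cooler; do not disturb the sauce jar and the bowl.

Things in the scene. Friction and masses are not known exactly. Their poses are not given: they have to be found in the camera images.
- cooler: fixed stainless cabinet, 330 x 330 mm, 165 high; its deck is the floor of a round pan: wall inner radius 150, 55 high (rim 220 above the worktop). Origin: centre of its underside; z up. Outlet: opening in the floor at x -42..42, y -142..-35 mm, shut from below by the gate; under it a chute 100 wide falls towards -y, ending at y = -212, 65 mm high, over the tub
- pan_floor (a point): centre of the pan on the floor's upper face (165 mm above the worktop); axes as cooler
- stirrer (a joint): angle of the stirrer in the pan, rad; grows clockwise seen from above, endless, starts at 0 to 0.75, one turn is 6.28. Cone hub 44 mm in radius on the pan's centre, four radial blades from radius 40 to 138 mm, 4 to 38 mm above the floor, leaning back so that they plough clockwise. Stays where left; turning takes about 0.15 N m
- shaft_seat (a point): on the stirrer's axis, on its flat collar (20 mm radius, 42 mm above the pan floor) where the fitted crank's underside rests; turns with the stirrer. The square shaft, 14 x 14 mm, rises from here along z: 24 mm full size, then 8 mm tapering to 8 x 8 (top 32 mm above this point); its flats face this point's x and y axes
- gate (a joint): opening of the slide gate in m: 0 = shut against its stop, 0.09 = fully open (stop); moves along the cooler's -x as it opens, stays where left, needs about 3 N; found part-open (0.02 to 0.08)
- gate_knob (a point): grip point of the gate's handle: upright black post, 16 mm diameter, top 233 mm above the worktop, this point 18 mm below the top; it stands 197 mm from the pan's axis on the cooler's -y side, 24 mm clear of the deck's edge, and moves with the gate. Axes as cooler
- crank: loose crank, 0.5 kg, standing on its boss. Origin: centre of the boss's underside; z up the bore, x along the arm. Boss 50 x 50 x 34 mm, square bore 16 x 16, open below, 34 deep, sides parallel to x, y; arm 16 wide, x -40..86, z 34..45; round stub on the axis to lift by, 28 diameter, z 45..70; counterweight x -50..-24, z 31..53; black handle sleeve at x 75, 22 diameter, z 46..104, spins freely
- crank_handle (a point): on the crank: middle of the black handle sleeve (x = 75, z = 78 mm in the crank's frame)
- tray: loose steel hand tray, 0.32 kg, holding the walnuts. Origin: centre of its underside; z up. Floor 122 (x) x 150 (y) mm, 4 thick; walls 50 high at +x and both sides; at -x a pouring lip with cheeks slopes out at 45 degrees, edge at x -95, z 37. Overhead grip: black bar along y at x -5, 14 wide, z 81..105, on uprights at y = +-77
- tray_grip (a point): on the tray: middle of the black overhead bar (x = -5, y = 0, z = 93 mm in the tray's frame)
- tub: loose white open tub, outside 220 (x) x 170 (y) x 62 mm high, walls and floor 4 thick, 0.5 kg, standing under the chute's end. Origin: centre of its underside.
- walnut1: a walnut in its shell, round, 36 mm in diameter, 14 g; origin at its centre; absent in some starts
- walnut2: a walnut in its shell, round, 36 mm in diameter, 14 g; origin at its centre; absent in some starts
- walnut3: a walnut in its shell, round, 36 mm in diameter, 14 g; origin at its centre; absent in some starts
- walnut4: a walnut in its shell, round, 36 mm in diameter, 14 g; origin at its centre; absent in some starts
- walnut5: a walnut in its shell, round, 36 mm in diameter, 14 g; origin at its centre; absent in some starts
- walnut6: a walnut in its shell, round, 36 mm in diameter, 14 g; origin at its centre; absent in some starts
- walnut7: a walnut in its shell, round, 36 mm in diameter, 14 g; origin at its centre; absent in some starts
- walnut8: a walnut in its shell, round, 36 mm in diameter, 14 g; origin at its centre; absent in some starts
- sauce_jar: bystander: brown glass jar with lid, 72 mm diameter, 115 high; origin: centre of its underside
- bowl: bystander: small steel bowl, 110 mm across, 50 high; origin: centre of its underside

How it is judged:
On the way, in this order (a step that is already met when the one before it is completed fails the run):
1. the gate is shut and every walnut lies in the pan (value of joint gate below 0.006 m and horizontal distance between each of walnut1, walnut2, walnut3, walnut4, walnut5, walnut6, walnut7, walnut8 and pan_floor below 0.15 m and z of walnut1 in the frame of pan_floor between 0 and 0.06 m and z of walnut2 in the frame of pan_floor between 0 and 0.06 m and z of walnut3 in the frame of pan_floor between 0 and 0.06 m and z of walnut4 in the frame of pan_floor between 0 and 0.06 m and z of walnut5 in the frame of pan_floor between 0 and 0.06 m and z of walnut6 in the frame of pan_floor between 0 and 0.06 m and z of walnut7 in the frame of pan_floor between 0 and 0.06 m and z of walnut8 in the frame of pan_floor between 0 and 0.06 m), for 0.3 s.
2. the crank is fully down on the square shaft, before any stirring (horizontal distance between crank and shaft_seat below 0.004 m and z of crank in the frame of shaft_seat between -0.005 and 0.005 m and value of joint stirrer below 3 rad), for 0.2 s.
3. the stirrer has been cranked about three turns clockwise with the gate shut and all walnuts in the pan (all of step 1 and horizontal distance between crank and shaft_seat below 0.004 m and z of crank in the frame of shaft_seat between -0.005 and 0.005 m and value of joint stirrer above 18 rad).
4. every walnut is in the tub, the crank still on the shaft (horizontal distance between crank and shaft_seat below 0.004 m and z of crank in the frame of shaft_seat between -0.005 and 0.005 m and x of walnut1 in the frame of tub between -0.108 and 0.108 m and y of walnut1 in the frame of tub between -0.083 and 0.083 m and z of walnut1 in the frame of tub between 0 and 0.062 m and x of walnut2 in the frame of tub between -0.108 and 0.108 m and y of walnut2 in the frame of tub between -0.083 and 0.083 m and z of walnut2 in the frame of tub between 0 and 0.062 m and x of walnut3 in the frame of tub between -0.108 and 0.108 m and y of walnut3 in the frame of tub between -0.083 and 0.083 m and z of walnut3 in the frame of tub between 0 and 0.062 m and x of walnut4 in the frame of tub between -0.108 and 0.108 m and y of walnut4 in the frame of tub between -0.083 and 0.083 m and z of walnut4 in the frame of tub between 0 and 0.062 m and x of walnut5 in the frame of tub between -0.108 and 0.108 m and y of walnut5 in the frame of tub between -0.083 and 0.083 m and z of walnut5 in the frame of tub between 0 and 0.062 m and x of walnut6 in the frame of tub between -0.108 and 0.108 m and y of walnut6 in the frame of tub between -0.083 and 0.083 m and z of walnut6 in the frame of tub between 0 and 0.062 m and x of walnut7 in the frame of tub between -0.108 and 0.108 m and y of walnut7 in the frame of tub between -0.083 and 0.083 m and z of walnut7 in the frame of tub between 0 and 0.062 m and x of walnut8 in the frame of tub between -0.108 and 0.108 m and y of walnut8 in the frame of tub between -0.083 and 0.083 m and z of walnut8 in the frame of tub between 0 and 0.062 m), for 0.3 s.
At the end, for the whole second after the job is handed in: every walnut in the tub; gate shut to within 6 mm; crank and tray each standing upright on the worktop (underside within 6 mm of it, tilt under 0.1 rad, origin more than 0.2 m from the cooler's centre), at rest (value of joint gate below 0.006 m and x of walnut1 in the frame of tub between -0.108 and 0.108 m and y of walnut1 in the frame of tub between -0.083 and 0.083 m and z of walnut1 in the frame of tub between 0 and 0.062 m and x of walnut2 in the frame of tub between -0.108 and 0.108 m and y of walnut2 in the frame of tub between -0.083 and 0.083 m and z of walnut2 in the frame of tub between 0 and 0.062 m and x of walnut3 in the frame of tub between -0.108 and 0.108 m and y of walnut3 in the frame of tub between -0.083 and 0.083 m and z of walnut3 in the frame of tub between 0 and 0.062 m and x of walnut4 in the frame of tub between -0.108 and 0.108 m and y of walnut4 in the frame of tub between -0.083 and 0.083 m and z of walnut4 in the frame of tub between 0 and 0.062 m and x of walnut5 in the frame of tub between -0.108 and 0.108 m and y of walnut5 in the frame of tub between -0.083 and 0.083 m and z of walnut5 in the frame of tub between 0 and 0.062 m and x of walnut6 in the frame of tub between -0.108 and 0.108 m and y of walnut6 in the frame of tub between -0.083 and 0.083 m and z of walnut6 in the frame of tub between 0 and 0.062 m and x of walnut7 in the frame of tub between -0.108 and 0.108 m and y of walnut7 in the frame of tub between -0.083 and 0.083 m and z of walnut7 in the frame of tub between 0 and 0.062 m and x of walnut8 in the frame of tub between -0.108 and 0.108 m and y of walnut8 in the frame of tub between -0.083 and 0.083 m and z of walnut8 in the frame of tub between 0 and 0.062 m and angle between each of crank, tray's own z axis and vertical below 0.1 rad and height (world z) of each of crank, tray below 0.006 m and horizontal distance between each of crank, tray and cooler above 0.2 m and linear speed of each of crank, tray below 0.02 m/s); the robot touches nothing.
It fails at once if the sauce jar is pushed more than 30 mm away (distance of sauce_jar from where it was at the start of the episode above 0.03 m).
It fails at once if the bowl is pushed more than 30 mm away (distance of bowl from where it was at the start of the episode above 0.03 m).
Of walnut1, walnut2, walnut3, walnut4, walnut5, walnut6, walnut7, walnut8 only 4 to 8 are there at a start; the rules pass over those that are not, and their reading is None.
At some moment in a run one of crank, tray may be knocked a few centimetres aside while the robot is not near it.
It also fails if it takes over 210 s, if anything falls off the work surface, if the arm or the gripper's body presses on something with over 40 N, if the wrist force passes 120 N, or if a joint passes its speed limit or range.

## Working session

There is one attempt and no reset: what is moved stays moved. The work goes in short steps, Python scripts to look and compute and a tool call to move; the robot and the scene stay as the last step left them, time stands still between calls to the robot, and variables do not carry over. Pictures are saved under pics/ and viewed, and the job is handed in when it is done.

Besides the shell and the picture viewer there is one more tool, called by a JSON object that holds its "op" and its "data". carry_out: Moves the arm, as the interface text tells. Its arguments: {"type":"object","properties":{"rotation":{"type":"array","items":{"type":"array","items":{"type":"number","minimum":-1,"maximum":1}}},"slide":{"type":"array","items":{"type":"array","items":{"type":"number","minimum":-1,"maximum":1}}},"jaw":{"type":"array","items":{"type":"number"}},"newtons":{"type":"number"}},"required":["rotation","slide","jaw"]}

```bash
ls; mkdir -p pics
cat > h.py <<'E'
from station import manip
import numpy as np, cv2
from scipy.spatial.transform import Rotation as R
def shot(n,f=None):
    p=manip.read_camera(n)
    if f: cv2.imwrite('pics/'+f+'.png',cv2.cvtColor(p['img'],cv2.COLOR_RGB2BGR))
    return p
def tip(n,p,k=1):
    r=manip.tip_of(n,p)
    return [(np.round(x['location'],4).tolist(),round(x['conf'],2)) for x in r[:k]]
def ray(p,u,v):
    K=np.array(p['intrinsics']);T=np.array(p['world_from_camera'])
    d=np.linalg.inv(K)@[u,v,1]; d=np.array([d[0],-d[1],-d[2]])
    return T[:3,3],T[:3,:3]@d
def atz(p,u,v,z):
    o,d=ray(p,u,v); return o+d*(z-o[2])/d[2]
def proj(p,X):
    K=np.array(p['intrinsics']);T=np.array(p['world_from_camera'])
    c=T[:3,:3].T@(np.array(X)-T[:3,3]); q=K@[c[0],-c[1],-c[2]]
    return q[:2]/q[2]
def rel(pos,quat_or_R=None,s=None):
    """shares for slide/rotation to reach TCP pos and rotation R from current commanded (measured) pose"""
    s=s or manip.state()
    R0=R.from_quat(s['ee_rot']); d=R0.inv().apply(np.array(pos)-s['ee_pos'])/0.12
    r=(R0.inv()*quat_or_R).as_rotvec()/np.radians(120) if quat_or_R is not None else None
    return np.round(d,4), (np.round(r,4) if r is not None else None)
E
python3 - <<'E'
from h import *
print(manip.state(), manip.grip_point_offset)
print(R.from_quat(manip.state()['ee_rot']).as_matrix().round(3))
for c in ['side','top','wrist']:
    p=shot(c,c+'0')
    print(c,np.array(p['world_from_camera']).round(3).tolist(),np.array(p['intrinsics']).round(1).tolist())
    for n in ['cooler','pan_floor','shaft_seat','gate_knob','crank','crank_handle','tray','tray_grip','tub','walnut1','sauce_jar','bowl']:
        print(n,tip(n,p,8 if n=='walnut1' else 1))
E
```

```text
pics
{'time': 0.0, 'joints': array([-1.31898171e+00,  3.14250966e-01, -4.80644210e-02,  1.21015874e+00,
       -1.26214701e-06,  1.57079294e+00]), 'joint_velocities': array([ 0.00027547,  0.00024881,  0.00067041, -0.00176179, -0.00037783,
        0.00128785]), 'tau': array([-6.71582911e-04, -5.39591539e+01,  3.39746833e+01,  1.91564905e-02,
       -1.03611858e-04,  8.78883611e-06]), 'ee_pos': array([ 0.14935869, -0.580541  ,  0.23042601]), 'ee_rot': array([-0.55846696,  0.43372259, -0.43278444,  0.55919317]), 'ft_force': array([0.09768713, 0.51144336, 0.085855  ]), 'wrist_torque': array([ 0.01309387, -0.02334679,  0.0050133 ]), 'grip_width': 0.08517809595200225} 0.0187
[[ 0.249 -0.     0.968]
 [-0.968  0.002  0.249]
 [-0.002 -1.    -0.   ]]
side [[-0.996, 0.066, -0.06, 0.489], [-0.089, -0.749, 0.657, 0.769], [-0.001, 0.659, 0.752, 0.948], [0.0, 0.0, 0.0, 1.0]] [[453.4, 0.0, 282.5], [0.0, 453.4, 200.0], [0.0, 0.0, 1.0]]
cooler [([0.3667, 0.4132, 0.0211], 0.59)]
pan_floor [([0.5559, -0.0692, 0.1654], 0.61)]
shaft_seat [([0.5536, -0.0702, 0.2071], 0.67)]
gate_knob [([0.5547, -0.2689, 0.
[... 963 characters left out ...]
0.3654, 0.0895], 0.57)]
tub [([0.605, -0.3277, -0.0007], 0.85)]
walnut1 [([0.3718, 0.414, 0.021], 0.68), ([0.3599, 0.3163, 0.0253], 0.65), ([0.4068, 0.3579, 0.024], 0.59), ([0.44, 0.333, 0.0237], 0.57), ([0.445, 0.38, 0.0214], 0.5), ([0.3666, 0.3618, 0.017], 0.47), ([0.3999, 0.3127, 0.0232], 0.45)]
sauce_jar [([0.7851, 0.1196, 0.0033], 0.81)]
bowl [([0.5924, 0.5237, -0.0013], 0.78)]
wrist [[0.25, 0.918, 0.307, 0.228], [-0.968, 0.237, 0.079, -0.562], [-0.0, -0.317, 0.948, 0.375], [0.0, 0.0, 0.0, 1.0]] [[365.3, 0.0, 278.1], [0.0, 365.3, 210.0], [0.0, 0.0, 1.0]]
cooler []
pan_floor []
shaft_seat []
gate_knob []
crank []
crank_handle []
tray []
tray_grip []
tub []
walnut1 []
sauce_jar []
bowl []
```

View pics/side0.png

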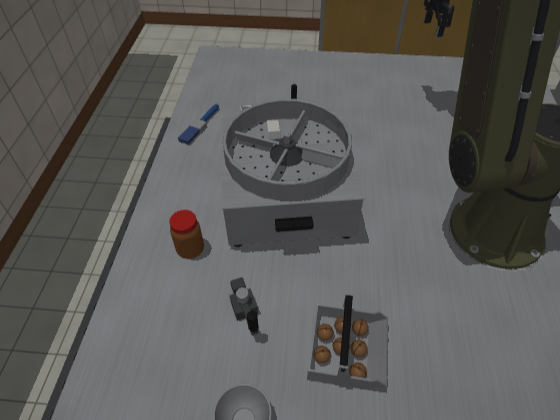

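View pics/top0.png

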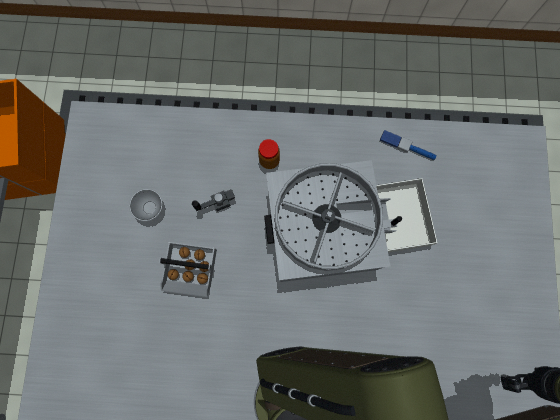

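View pics/wrist0.png

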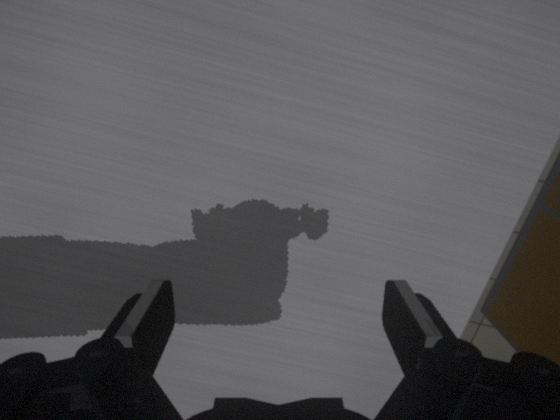

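Run:
```python
from h import *
p=shot('top')
im=cv2.cvtColor(p['img'],cv2.COLOR_RGB2BGR)
cv2.imwrite('pics/c1.png',cv2.resize(im[150:300,250:450],(800,600),interpolation=cv2.INTER_CUBIC))
cv2.imwrite('pics/c2.png',cv2.resize(im[170:310,130:290],(800,700),interpolation=cv2.INTER_CUBIC)[:600])
```

```text
(no output)
```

View pics/c1.png

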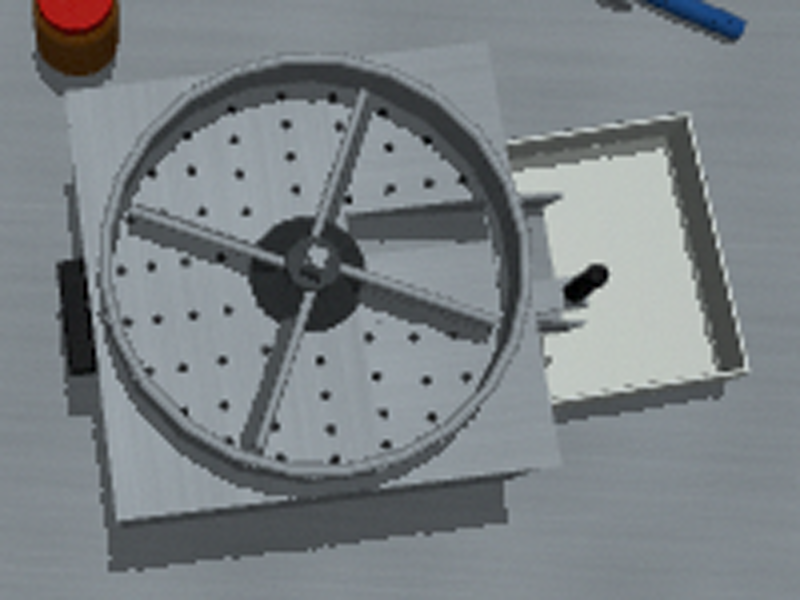

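View pics/c2.png

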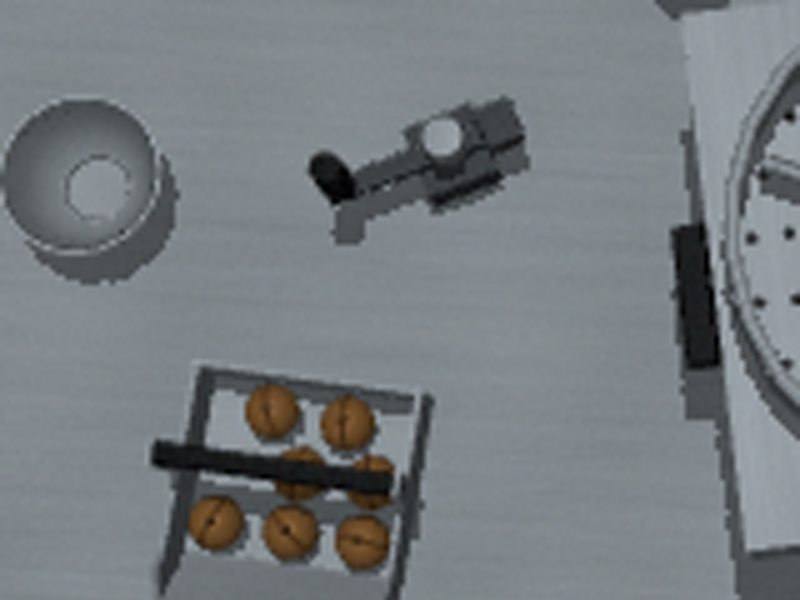

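Run:
```python
from h import *
p=shot('top')
c=[atz(p,250+u/4,150+v/4,.165) for u,v in [(68,95),(487,42),(560,467),(118,520)]]
print(np.round(c,4),np.mean(c,0))
for a,b in [(0,1),(3,2),(0,3),(1,2)]:
    d=c[b]-c[a]; print(np.degrees(np.arctan2(d[1],d[0])).round(2),np.linalg.norm(d).round(4))
for q in [[(363,93),(250,450)],[(135,212),(490,330)]]:
    a,b=[atz(p,250+u/4,150+v/4,.203) for u,v in q]; d=b-a; print('blade',np.degrees(np.arctan2(d[1],d[0])),a,b)
a,b=[atz(p,130+u/5,170+v/5,.105) for u,v in [(155,455),(390,482)]];d=b-a;print('bar',a,b,np.degrees(np.arctan2(d[1],d[0])),np.linalg.norm(d))
a,b=[atz(p,130+u/5,170+v/5,.05) for u,v in [(205,372),(430,400)]];d=b-a;print('wall',a,b,np.degrees(np.arctan2(d[1],d[0])),np.linalg.norm(d))
```

```text
[[ 0.6823  0.1185  0.165 ]
 [ 0.7438 -0.2023  0.165 ]
 [ 0.4192 -0.2606  0.165 ]
 [ 0.3618  0.0615  0.165 ]] [ 0.55181047 -0.07074426  0.165     ]
-79.15 0.3267
-79.9 0.3272
-169.91 0.3256
-169.82 0.3298
blade 164.910208947941 [ 0.6852143 -0.1028308  0.203    ] [ 0.41468837 -0.02988901  0.203     ]
blade -105.51932397720905 [0.58429938 0.06191603 0.203     ] [ 0.51158309 -0.19994746  0.203     ]
bar [0.4017588  0.42981872 0.105     ] [0.39366378 0.28356503 0.105     ] -93.16803951353315 0.1464775409078217
wall [0.46151747 0.41861872 0.05      ] [0.45186562 0.27167958 0.05      ] -93.75813512195731 0.14725579519338108
```

```bash
cat >> h.py <<'E'
def Rd(psi,tilt=0):
    """tool down, tool x at bearing psi (deg); tilt: pitch about tool z so finger dir moves toward tool +x"""
    a=np.radians(psi); x=np.array([np.cos(a),np.sin(a),0]);y=np.array([0,0,-1.]);z=np.cross(x,y)
    return R.from_matrix(np.stack([x,y,z],1))*R.from_euler('z',-tilt,degrees=True)
def plan(pos,psi,tilt=0):
    s=manip.state(); R0=R.from_quat(s['ee_rot']); p=np.array(s['ee_pos'],float); T=Rd(psi,tilt)
    print('now',p.round(4),'t',round(s['time'],2),'f',np.round(s['ft_force'],1),'w',round(s['grip_width'],4),'j',np.round(s['joints'],3))
    for k in range(6):
        d=R0.inv().apply(np.array(pos)-p)/.12; r=(R0.inv()*T).as_rotvec()/np.radians(120)
        m=max(1,abs(d).max()); m2=max(1,abs(r).max())
        f=1/max(m,m2)
        n=max(np.linalg.norm(d*f)*.12/.05, np.linalg.norm(r*f)*120/8.59)
        print('rot',(r*f).round(3).tolist(),'slide',(d*f).round(3).tolist(),'rows>=',round(n,1))
        if f==1: break
        p=p+R0.apply(d*f*.12); R0=R0*R.from_rotvec(r*f*np.radians(120))
E
python3 - <<'E'
from h import *
plan([.552,-.269,.30],10.3)
E
```

```text
now [ 0.1495 -0.5811  0.2313] t 2.05 f [ 0.9 -0.3  0.7] w 0.0848 j [-1.319  0.314 -0.047  1.21  -0.     1.571]
rot [-0.0, -0.184, -0.0] slide [-0.432, -0.147, 1.0] rows>= 2.6
rot [-0.0, -0.169, -0.0] slide [-0.023, -0.135, 1.0] rows>= 2.4
rot [-0.0, -0.178, -0.0] slide [0.343, -0.143, 1.0] rows>= 2.6
rot [-0.0, -0.185, -0.0] slide [0.71, -0.148, 0.837] rows>= 2.7
```

{"op": "carry_out", "data": {"rotation": [[0, -0.2, 0], [0, -0.2, 0], [0, -0.2, 0], [0, -0.2, 0]], "slide": [[-0.43, -0.5, 1.0], [-0.43, -0.5, 1.0], [-0.43, -0.5, 1.0], [-0.43, -0.5, 1.0]], "jaw": [0, 0, 0, 0]}}

```text
time: 2.45
ee_pos: [0.2566, -0.4999, 0.2944]
ee_rot: [0.638, -0.304, 0.307, -0.637]
ft_force: [-0.5, -0.4, 0.2]
grip_width: 0.085
```

Run:
```python
from h import *
plan([.552,-.269,.30],10.3)
```

```text
now [ 0.2566 -0.4999  0.2944] t 2.45 f [-0.5 -0.4  0.2] w 0.085 j [-1.097  0.22  -0.027  1.319  0.002  1.366]
rot [0.0, -0.164, 0.001] slide [0.014, -0.014, 1.0] rows>= 2.4
rot [0.0, -0.175, 0.001] slide [0.374, -0.015, 1.0] rows>= 2.6
rot [0.0, -0.173, 0.001] slide [0.7, -0.015, 0.791] rows>= 2.5
```

{"op": "carry_out", "data": {"rotation": [[0, -0.17, 0], [0, -0.17, 0], [0, -0.17, 0], [0, -0.17, 0]], "slide": [[0, 0, 1.0], [0, 0, 1.0], [0, 0, 1.0], [0, 0, 1.0]], "jaw": [0, 0, 0, 0]}}

```text
time: 2.85
ee_pos: [0.3484, -0.4253, 0.291]
ee_rot: [-0.681, 0.189, -0.189, 0.682]
ft_force: [-0.7, -0.3, 0.3]
grip_width: 0.0852
```

{"op": "carry_out", "data": {"rotation": [[0, -0.17, 0], [0, -0.17, 0], [0, -0.17, 0], [0, -0.17, 0]], "slide": [[0.37, 0, 1.0], [0.37, 0, 1.0], [0.37, 0, 1.0], [0.37, 0, 1.0]], "jaw": [0.4, 0.4, 0.4, 0.4]}}

```text
time: 3.25
ee_pos: [0.4485, -0.346, 0.2908]
ee_rot: [-0.704, 0.066, -0.066, 0.704]
ft_force: [0.1, -0.4, 0.6]
grip_width: 0.0515
```

Run:
```python
from h import *
plan([.552,-.269,.30],10.3)
p=shot('wrist','w1'); print(tip('gate_knob',p),tip('shaft_seat',p))
```

```text
now [ 0.4485 -0.346   0.2908] t 3.25 f [ 0.1 -0.4  0.6] w 0.0515 j [-0.657  0.234 -0.018  1.319  0.     1.099]
rot [-0.0, -0.175, 0.0] slide [0.729, -0.076, 0.79] rows>= 2.6
[([0.5526, -0.276, 0.2172], 0.88)] []
```

View pics/w1.png

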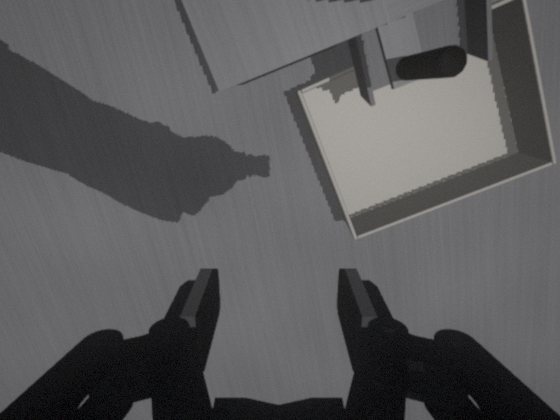

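{"op": "carry_out", "data": {"rotation": [[0, -0.175, 0], [0, -0.175, 0], [0, -0.175, 0], [0, -0.175, 0]], "slide": [[0.73, -0.1, 0.76], [0.73, -0.1, 0.76], [0.73, -0.1, 0.76], [0.73, -0.1, 0.76]], "jaw": [0.4, 0.4, 0.4, 0.4]}}

```text
time: 3.8
ee_pos: [0.5516, -0.2735, 0.3031]
ee_rot: [0.704, 0.064, -0.063, -0.704]
ft_force: [-0.7, -1.1, 0.9]
grip_width: 0.051
```

Run:
```python
from h import *
p=shot('wrist','w2'); print(tip('gate_knob',p),tip('shaft_seat',p))
p=shot('top'); print(tip('gate_knob',p))
p=shot('side'); print(tip('gate_knob',p))
plan([.552,-.271,.20],10.3)
```

```text
[([0.5518, -0.2746, 0.2157], 0.91)] []
[([0.5513, -0.2727, 0.2126], 0.59)]
[([0.551, -0.269, 0.2173], 0.53)]
now [ 0.549  -0.2749  0.3034] t 4.15 f [ 0.4 -0.1  0.4] w 0.0515 j [-0.464  0.326  0.132  1.377 -0.     0.931]
rot [0.0, -0.002, -0.0] slide [0.031, 0.862, 0.027] rows>= 2.1
```

View pics/w2.png

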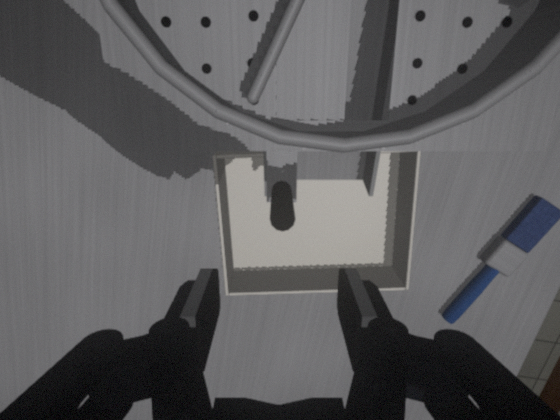

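{"op": "carry_out", "data": {"rotation": [[0, 0, 0], [0, 0, 0], [0, 0, 0], [0, 0, 0], [0, 0, 0], [0, 0, 0], [0, 0, 0], [0, 0, 0], [0, 0, 0]], "slide": [[0.03, 0.3, 0.02], [0.03, 0.6, 0.02], [0.03, 0.86, 0.02], [0.03, 0.86, 0.02], [0.03, 0.86, 0.02], [0.03, 0.86, 0.02], [0.03, 0.86, 0.02], [0.03, 0.86, 0.02], [0.03, 0.86, 0.02]], "jaw": [0.4, 0.4, 0.4, 0.4, 0.9, 0.9, 0.9, 0.9, 0.9], "newtons": 25}}

```text
time: 5.05
ee_pos: [0.5543, -0.2716, 0.2026]
ee_rot: [0.705, 0.064, -0.062, -0.703]
ft_force: [-0.8, -0.8, 6.7]
grip_width: 0.0153
```

Run:
```python
from h import *
plan([.552,-.271,.20],10.3)
p=shot('wrist','w3')
```

```text
now [ 0.5543 -0.2716  0.2026] t 5.05 f [-0.8 -0.8  6.7] w 0.0153 j [-4.550e-01  3.540e-01 -5.600e-02  1.156e+00 -1.000e-03  9.370e-01]
rot [0.001, -0.001, 0.001] slide [-0.018, 0.021, 0.008] rows>= 0.1
```

View pics/w3.png

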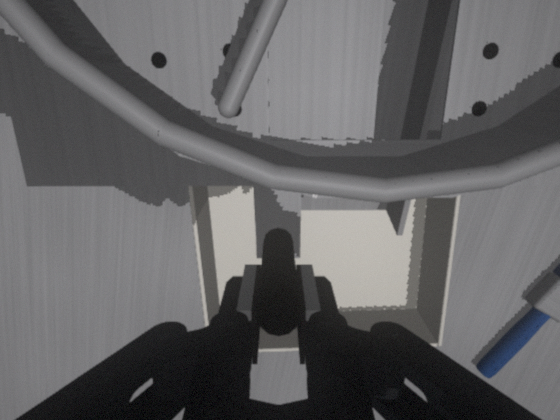

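{"op": "carry_out", "data": {"rotation": [[0, 0, 0], [0, 0, 0], [0, 0, 0], [0, 0, 0]], "slide": [[0.08, 0, 0], [0.16, 0, 0], [0.24, 0, 0], [0.24, 0, 0]], "jaw": [0.9, 0.9, 0.9, 0.9]}}

```text
time: 5.5
ee_pos: [0.5839, -0.2662, 0.2026]
ee_rot: [0.705, 0.065, -0.062, -0.703]
ft_force: [2.0, -0.3, 5.5]
grip_width: 0.0148
```

{"op": "carry_out", "data": {"rotation": [[0, 0, 0], [0, 0, 0], [0, 0, 0], [0, 0, 0]], "slide": [[0.05, 0, 0], [0.1, 0, 0], [0.1, 0, 0], [0.1, 0, 0]], "jaw": [0.9, 0.9, 0.9, 0.9]}}

```text
time: 5.9
ee_pos: [0.5912, -0.2649, 0.2024]
ee_rot: [0.705, 0.062, -0.064, -0.703]
ft_force: [-10.8, -1.8, 11.6]
grip_width: 0.0152
```

{"op": "carry_out", "data": {"rotation": [[0, 0, 0], [0, 0, 0], [0, 0, 0]], "slide": [[0.05, 0, 0], [0.05, 0, 0], [0.05, 0, 0]], "jaw": [0.9, 0.9, 0.9]}}

```text
time: 6.2
ee_pos: [0.5914, -0.2648, 0.2022]
ee_rot: [0.706, 0.057, -0.067, -0.703]
ft_force: [-29.5, -3.3, 20.7]
grip_width: 0.0151
```

Run:
```python
from h import *
plan([.552,-.271,.20],10.3)
p=shot('wrist','w4')
```

```text
now [ 0.5914 -0.2648  0.2022] t 6.2 f [-29.5  -3.3  20.7] w 0.0151 j [-0.416  0.425  0.045  1.201 -0.01   0.979]
rot [0.002, -0.002, -0.007] slide [-0.332, 0.023, 0.007] rows>= 0.8
```

View pics/w4.png

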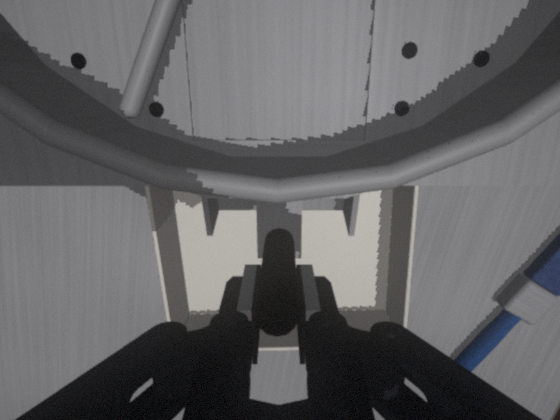

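{"op": "carry_out", "data": {"rotation": [[0, 0, 0], [0, 0, 0], [0, 0, 0], [0, 0, 0], [0, 0, 0], [0, 0, 0], [0, 0, 0], [0, 0, 0], [0, 0, 0]], "slide": [[-0.06, 0, 0], [-0.06, 0, 0], [-0.06, 0, 0], [-0.06, 0, 0], [-0.06, 0, 0], [-0.06, -0.4, 0], [-0.06, -0.8, 0], [-0.06, -1, 0], [-0.06, -1, 0]], "jaw": [0.9, 0.9, 0.4, 0.4, 0.4, 0.4, 0.4, 0.4, 0.4]}}

```text
time: 7.15
ee_pos: [0.5943, -0.2642, 0.3248]
ee_rot: [0.706, 0.066, -0.061, -0.703]
ft_force: [0.6, 0.5, 0.1]
grip_width: 0.0512
```

Run:
```python
from h import *
p=shot('top','t1'); 
for n in ['gate_knob','tray','tray_grip','crank','crank_handle','shaft_seat','pan_floor']: print(n,tip(n,p))
p=shot('side');
for n in ['gate_knob','tray','tray_grip','crank','crank_handle','shaft_seat','pan_floor']: print(n,tip(n,p))
plan([.402,.36,.25],-3.5)
```

```text
gate_knob [([0.5895, -0.2622, 0.2107], 0.69)]
tray [([0.405, 0.3591, 0.0019], 0.55)]
tray_grip [([0.4011, 0.3634, 0.0907], 0.94)]
crank [([0.6249, 0.2789, 0.0022], 0.71)]
crank_handle [([0.5957, 0.3454, 0.0787], 0.61)]
shaft_seat [([0.5549, -0.0674, 0.208], 0.97)]
pan_floor [([0.5601, -0.0655, 0.1703], 0.84)]
gate_knob [([0.5898, -0.2641, 0.2154], 0.95)]
tray [([0.4029, 0.3627, 0.0024], 0.97)]
tray_grip [([0.4047, 0.3618, 0.0924], 0.96)]
crank [([0.6252, 0.2775, -0.0008], 0.72)]
crank_handle [([0.5933, 0.341, 0.0786], 0.61)]
shaft_seat [([0.5557, -0.0695, 0.2059], 0.89)]
pan_floor [([0.5561, -0.0675, 0.1641], 0.59)]
now [ 0.5922 -0.2637  0.3201] t 7.95 f [-0.2  0.1 -0.6] w 0.0514 j [-0.419  0.396  0.269  1.444 -0.     0.973]
rot [0.0, 0.021, 0.0] slide [-0.118, 0.108, 1.0] rows>= 2.4
rot [0.0, 0.021, 0.0] slide [-0.163, 0.109, 1.0] rows>= 2.4
rot [0.0, 0.022, 0.0] slide [-0.21, 0.11, 1.0] rows>= 2.5
rot [0.0, 0.022, 0.0] slide [-0.257, 0.111, 1.0] rows>= 2.5
rot [0.0, 0.022, 0.0] slide [-0.306, 0.112, 1.0] rows>= 2.5
rot [0.0, 0.007, 0.0] slide [-0.106, 0.034, 0.295] rows>= 0.8
```

View pics/t1.png

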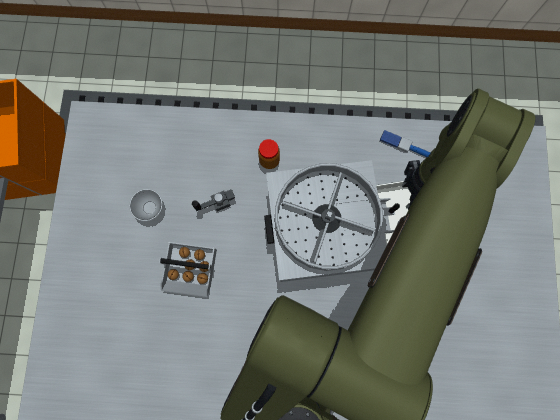

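{"op": "carry_out", "data": {"rotation": [[0, 0.02, 0], [0, 0.02, 0], [0, 0.02, 0]], "slide": [[-0.12, 0, 1], [-0.12, 0, 1], [-0.12, 0, 1]], "jaw": [0.4, 0.4, 0.4]}}

```text
time: 8.25
ee_pos: [0.5554, -0.1452, 0.3204]
ee_rot: [-0.705, -0.049, 0.049, 0.706]
ft_force: [0.3, 0.0, 0.8]
grip_width: 0.051
```

{"op": "carry_out", "data": {"rotation": [[0, 0.02, 0], [0, 0.02, 0], [0, 0.02, 0]], "slide": [[-0.17, 0, 1], [-0.17, 0, 1], [-0.17, 0, 1]], "jaw": [0.4, 0.4, 0.4]}}

```text
time: 8.55
ee_pos: [0.5187, -0.029, 0.3206]
ee_rot: [-0.706, -0.034, 0.034, 0.707]
ft_force: [0.1, 0.1, -0.5]
grip_width: 0.0513
```

{"op": "carry_out", "data": {"rotation": [[0, 0.02, 0], [0, 0.02, 0], [0, 0.02, 0]], "slide": [[-0.22, 0, 1], [-0.22, 0, 1], [-0.22, 0, 1]], "jaw": [0.4, 0.4, 0.4]}}

```text
time: 8.85
ee_pos: [0.4811, 0.0878, 0.3205]
ee_rot: [-0.706, -0.02, 0.019, 0.707]
ft_force: [0.6, -1.2, 0.6]
grip_width: 0.0512
```

{"op": "carry_out", "data": {"rotation": [[0, 0.02, 0], [0, 0.02, 0], [0, 0.02, 0]], "slide": [[-0.27, 0, 1], [-0.27, 0, 1], [-0.27, 0, 1]], "jaw": [0.4, 0.4, 0.4]}}

```text
time: 9.15
ee_pos: [0.4425, 0.2059, 0.3204]
ee_rot: [-0.707, -0.005, 0.005, 0.708]
ft_force: [0.0, -0.7, 0.7]
grip_width: 0.051
```

Run:
```python
from h import *
p=shot('wrist','w5'); print(tip('tray_grip',p),tip('tray',p),len(tip('walnut1',p,9)))
plan([.402,.362,.2],-3.5)
```

```text
[([0.4009, 0.3567, 0.0913], 0.88)] [([0.4092, 0.3561, -0.0005], 0.85)] 6
now [0.4437 0.2032 0.3202] t 9.35 f [0.1 0.3 0. ] w 0.0509 j [ 4.300e-01  7.900e-02 -1.350e-01  1.357e+00 -1.000e-03  1.988e+00]
rot [0.0, 0.026, 0.0] slide [-0.25, 0.754, 1.0] rows>= 3.1
rot [0.0, 0.009, 0.0] slide [-0.1, 0.247, 0.323] rows>= 1.0
```

View pics/w5.png

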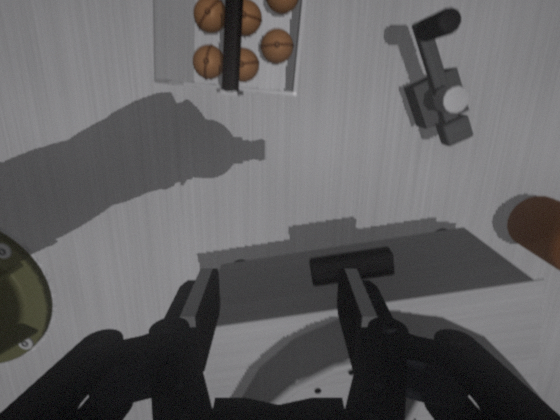

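{"op": "carry_out", "data": {"rotation": [[0, 0.03, 0], [0, 0.03, 0], [0, 0.03, 0], [0, 0.03, 0]], "slide": [[-0.25, 0.75, 1], [-0.25, 0.75, 1], [-0.25, 0.75, 1], [-0.25, 0.75, 1]], "jaw": [0.4, 0.4, 0.4, 0.4]}}

```text
time: 9.75
ee_pos: [0.4106, 0.3235, 0.2262]
ee_rot: [0.708, -0.019, 0.016, -0.706]
ft_force: [0.3, -0.8, 0.5]
grip_width: 0.051
```

Run:
```python
from h import *
p=shot('wrist','w6'); print(tip('tray_grip',p),tip('tray',p),len(tip('walnut1',p,9)))
plan([.402,.361,.15],-3.5)
```

```text
[([0.4009, 0.3589, 0.0915], 0.64)] [([0.4058, 0.3573, -0.0011], 0.87)] 7
now [0.4135 0.3216 0.231 ] t 9.95 f [ 0.5 -0.2  1.1] w 0.0513 j [ 6.610e-01  1.700e-01 -2.320e-01  1.168e+00 -1.000e-03  2.286e+00]
rot [-0.0, 0.004, 0.0] slide [-0.114, 0.675, 0.323] rows>= 1.8
```

View pics/w6.png

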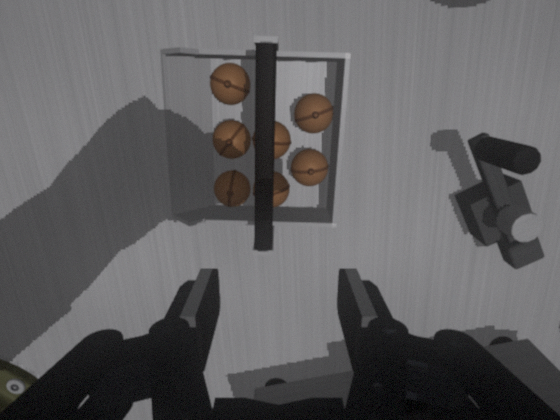

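Run:
```python
from h import *
p=shot('wrist')
a=atz(p,265,40,.105);b=atz(p,262,250,.105);print(a,b,(a+b)/2,np.linalg.norm(a-b),np.degrees(np.arctan2(*(a-b)[1::-1])))
plan([.402,.360,.074],-3.5)
```

```text
[0.41025535 0.43317777 0.105     ] [0.39785944 0.27889047 0.105     ] [0.40405739 0.35603412 0.105     ] 0.15478446140844251 85.40654919484217
now [0.4138 0.3217 0.2313] t 10.0 f [0.3 0.9 0.7] w 0.0512 j [ 6.610e-01  1.700e-01 -2.320e-01  1.168e+00 -1.000e-03  2.286e+00]
rot [-0.0, 0.003, 0.001] slide [-0.089, 1.0, 0.239] rows>= 2.5
rot [-0.0, 0.001, 0.0] slide [-0.028, 0.311, 0.074] rows>= 0.8
```

{"op": "carry_out", "data": {"rotation": [[0, 0.005, 0], [0, 0.005, 0], [0, 0.005, 0], [0, 0.005, 0], [0, 0.005, 0]], "slide": [[-0.095, 0.3, 0.31], [-0.095, 0.6, 0.31], [-0.095, 0.9, 0.31], [-0.095, 0.95, 0.31], [-0.095, 0.95, 0.31]], "jaw": [0.4, 0.4, 0.4, 0.4, 0.4]}}

```text
time: 10.5
ee_pos: [0.4034, 0.3593, 0.1164]
ee_rot: [0.707, -0.023, 0.022, -0.706]
ft_force: [-0.0, 0.7, 0.0]
grip_width: 0.0509
```

Run:
```python
from h import *
plan([.403,.360,.074],-4)
```

```text
now [0.4034 0.3593 0.1164] t 10.5 f [-0.   0.7  0. ] w 0.0509 j [ 0.728  0.278 -0.368  0.926 -0.     2.363]
rot [0.0, 0.003, -0.0] slide [-0.003, 0.353, 0.006] rows>= 0.8
```

{"op": "carry_out", "data": {"rotation": [[0, 0, 0], [0, 0, 0], [0, 0, 0], [0, 0, 0], [0, 0, 0], [0, 0, 0], [0, 0, 0], [0, 0, 0]], "slide": [[0, 0.2, 0], [0, 0.35, 0], [0, 0.35, 0], [0, 0.35, 0], [0, 0.35, 0], [0, 0.35, 0], [0, 0.35, 0], [0, 0.35, 0]], "jaw": [0.4, 0.4, 0.4, 1, 1, 1, 1, 1], "newtons": 100}}

```text
time: 11.3
ee_pos: [0.404, 0.3615, 0.0763]
ee_rot: [-0.706, 0.021, -0.023, 0.708]
ft_force: [-1.3, -0.5, 6.9]
grip_width: 0.0123
```

{"op": "carry_out", "data": {"rotation": [[0, 0, 0], [0, 0, 0], [0, 0, 0], [0, 0, 0], [0, 0, 0]], "slide": [[0, -0.2, 0], [0, -0.4, 0], [0, -0.6, 0], [0, -0.8, 0], [0, -0.8, 0]], "jaw": [1, 1, 1, 1, 1]}}

```text
time: 11.8
ee_pos: [0.4048, 0.362, 0.1737]
ee_rot: [-0.705, 0.02, -0.024, 0.708]
ft_force: [0.4, 0.7, -4.8]
grip_width: 0.0126
```

Run:
```python
from h import *
p=shot('side','s2'); print(tip('tray',p),tip('tray_grip',p))
p=shot('wrist','w7')
plan([.44,-.05,.35],-7)
```

```text
[([0.4088, 0.3603, 0.0996], 0.8)] [([0.4085, 0.3612, 0.19], 0.78)]
now [0.4022 0.3597 0.1686] t 12.0 f [ 0.1 -0.3 -3.8] w 0.0123 j [ 0.73   0.237 -0.295  1.041 -0.     2.363]
rot [0.0, 0.008, -0.0] slide [0.155, -0.444, -1.0] rows>= 2.7
rot [0.0, 0.008, -0.0] slide [0.173, -0.446, -1.0] rows>= 2.7
rot [0.0, 0.008, -0.0] slide [0.192, -0.448, -1.0] rows>= 2.7
rot [0.0, 0.003, -0.0] slide [0.079, -0.17, -0.377] rows>= 1.0
```

View pics/s2.png

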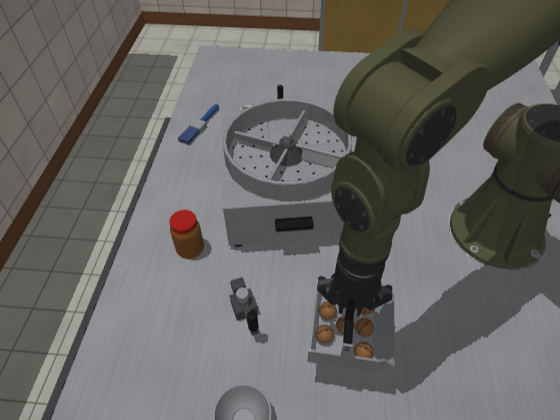

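View pics/w7.png

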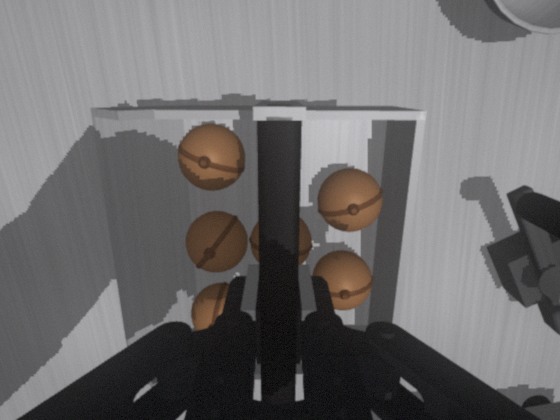

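```bash
cat > fk.py <<'E'
import numpy as np
from scipy.optimize import least_squares
D=[([.1494,-.5805,.2304],.3142,-.0481),([.2566,-.4999,.2944],.22,-.027),([.4485,-.346,.2908],.234,-.018),([.549,-.2749,.3034],.326,.132),([.5543,-.2716,.2026],.354,-.056),([.5922,-.2637,.3201],.396,.269),([.4437,.2032,.3202],.079,-.135),([.4135,.3216,.231],.17,-.232),([.4034,.3593,.1164],.278,-.368),([.4022,.3597,.1686],.237,-.295)]
def rz(q,j2,j3): # wrist centre with tool down
    L1,L2,a,r0,h=q
    e=j2-j3
    return r0+L1*np.sin(j2)+L2*np.cos(e)+a*np.sin(e), h+L1*np.cos(j2)-L2*np.sin(e)+a*np.cos(e)
def res(q):
    o=[]
    for p,a,b in D:
        r,z=rz(q,a,b); o+=[r-np.hypot(p[0],p[1]),z-p[2]]
    return np.array(o)
s=least_squares(lambda q:np.r_[res(q),1e-3*(q-[.4,.4,0,0,.2])],[.4,.4,0,0,.2])
q=s.x
if __name__=='__main__': print(q,abs(res(q)).max())
E
python3 fk.py
```

```text
[ 5.22471718e-01  4.41669164e-01  7.41336529e-02 -3.35351840e-04
 -1.79292670e-01] 0.0018690139562628216
```

Run:
```python
from fk import *
from scipy.optimize import brute
for Lt in [.25,.3,.35]:
  for th in [60,70,80,90]:
    t=np.radians(th)
    for Pr,Pz in [(.58,.37),(.63,.37)]:
      tr,tz=Pr-Lt*np.sin(t),Pz+Lt*np.cos(t)-Lt
      best=min((least_squares(lambda x:np.array(rz(q,*x))-[tr,tz],x0,bounds=([-.69,-1.03],[1.73,1.25])) for x0 in [(0,0),(-.3,-.8),(.3,-.5)]),key=lambda s:s.cost)
      j2,j3=best.x; j4=np.pi/2-j2+j3-t
      print(Lt,th,Pr,best.cost<1e-8,np.sqrt(2*best.cost).round(3),best.x.round(2),j4.round(2))
```

```text
0.25 60 0.58 True 0.0 [-0.14 -0.52] 0.15
0.25 60 0.63 True 0.0 [-0.04 -0.43] 0.14
0.25 70 0.58 True 0.0 [-0.16 -0.62] -0.11
0.25 70 0.63 True 0.0 [-0.06 -0.54] -0.13
0.25 80 0.58 True 0.0 [-0.15 -0.72] -0.39
0.25 80 0.63 True 0.0 [-0.05 -0.63] -0.4
0.25 90 0.58 True 0.0 [-0.11 -0.79] -0.68
0.25 90 0.63 True 0.0 [-0.02 -0.7 ] -0.69
0.3 60 0.58 True 0.0 [-0.22 -0.63] 0.11
0.3 60 0.63 True 0.0 [-0.12 -0.55] 0.09
0.3 70 0.58 True 0.0 [-0.23 -0.76] -0.17
0.3 70 0.63 True 0.0 [-0.13 -0.68] -0.2
0.3 80 0.58 True 0.0 [-0.21 -0.87] -0.48
0.3 80 0.63 True 0.0 [-0.11 -0.78] -0.5
0.3 90 0.58 True 0.0 [-0.15 -0.96] -0.81
0.3 90 0.63 True 0.0 [-0.05 -0.87] -0.82
0.35 60 0.58 True 0.0 [-0.3  -0.75] 0.07
0.35 60 0.63 True 0.0 [-0.19 -0.67] 0.04
0.35 70 0.58 True 0.0 [-0.31 -0.89] -0.23
0.35 70 0.63 True 0.0 [-0.2  -0.81] -0.26
0.35 80 0.58 True 0.0 [-0.27 -1.01] -0.57
0.35 80 0.63 True 0.0 [-0.16 -0.93] -0.6
0.35 90 0.58 False 0.039 [-0.15 -1.03] -0.88
0.35 90 0.63 True 0.0 [-0.06 -1.03] -0.97
```

```bash
cat >> h.py <<'E'
C=np.array([.5555,-.069])
def pour(th,off=.035,zl=.29,psi=-7):
    u=np.array([np.cos(np.radians(psi)),np.sin(np.radians(psi))]); t=np.radians(th)
    dx,dz=-.005+.095,.076-.037   # TCP rel lip, tray frame
    x=dx*np.cos(t)-dz*np.sin(t); z=dx*np.sin(t)+dz*np.cos(t)
    return np.r_[C+u*(off+x),zl+z]
E
python3 - <<'E'
from h import *
print(pour(0,zl=.31)); plan(pour(0,zl=.31),-7)
for th in (0,25,45,60,75): print(th,pour(th))
E
```

```text
[ 0.67956827 -0.08423367  0.349     ]
now [0.4022 0.3597 0.1686] t 12.0 f [ 0.1 -0.3 -3.8] w 0.0123 j [ 0.73   0.237 -0.295  1.041 -0.     2.363]
rot [0.0, 0.008, -0.0] slide [0.714, -0.423, -1.0] rows>= 3.1
rot [0.0, 0.008, -0.0] slide [0.74, -0.428, -1.0] rows>= 3.2
rot [0.0, 0.008, -0.0] slide [0.767, -0.434, -1.0] rows>= 3.2
rot [0.0, 0.004, -0.0] slide [0.392, -0.217, -0.493] rows>= 1.6
0 [ 0.67956827 -0.08423367  0.329     ]
25 [ 0.65483957 -0.08119736  0.36338165]
45 [ 0.62603276 -0.07766033  0.38121677]
60 [ 0.60138046 -0.07463341  0.38744229]
75 [ 0.57596889 -0.07151326  0.38702727]
```

{"op": "carry_out", "data": {"rotation": [[0, 0, 0], [0, 0, 0], [0, 0, 0], [0, 0, 0], [0, 0, 0], [0, 0, 0], [0, 0, 0], [0, 0, 0]], "slide": [[0, -0.2, 0], [0, -0.4, 0], [0, -0.65, 0], [0, -0.9, -0.1], [0.1, -1, -0.3], [0.25, -1, -0.55], [0.4, -1, -0.8], [0.5, -1, -1]], "jaw": [1, 1, 1, 1, 1, 1, 1, 1]}}

```text
time: 12.8
ee_pos: [0.4556, 0.2351, 0.2885]
ee_rot: [0.707, -0.023, 0.022, -0.706]
ft_force: [-1.1, 0.4, -4.7]
grip_width: 0.0125
```

{"op": "carry_out", "data": {"rotation": [[0, 0.01, 0], [0, 0.01, 0], [0, 0.01, 0], [0, 0.01, 0], [0, 0.01, 0]], "slide": [[0.15, -0.15, -0.2], [0.3, -0.3, -0.4], [0.45, -0.42, -0.6], [0.6, -0.5, -0.8], [0.75, -0.5, -1]], "jaw": [1, 1, 1, 1, 1]}}

```text
time: 13.3
ee_pos: [0.5386, 0.1105, 0.3499]
ee_rot: [0.706, -0.03, 0.029, -0.706]
ft_force: [-0.1, -1.6, -4.6]
grip_width: 0.0123
```

Run:
```python
from h import *
plan(pour(0,zl=.31),-7)
```

```text
now [0.5386 0.1105 0.3499] t 13.3 f [-0.1 -1.6 -4.6] w 0.0123 j [0.202 0.199 0.071 1.443 0.    1.856]
rot [0.0, 0.012, -0.0] slide [0.86, 0.005, -1.0] rows>= 3.2
rot [0.0, 0.006, -0.0] slide [0.459, 0.003, -0.507] rows>= 1.6
```

{"op": "carry_out", "data": {"rotation": [[0, 0.01, 0], [0, 0.01, 0], [0, 0.01, 0], [0, 0.01, 0], [0, 0.01, 0]], "slide": [[0.17, 0, -0.2], [0.34, 0, -0.4], [0.51, 0, -0.6], [0.68, 0, -0.8], [0.86, 0, -1]], "jaw": [1, 1, 1, 1, 1]}}

```text
time: 13.8
ee_pos: [0.6307, -0.0177, 0.3479]
ee_rot: [-0.706, 0.038, -0.036, 0.706]
ft_force: [1.2, -0.1, -4.5]
grip_width: 0.0125
```

{"op": "carry_out", "data": {"rotation": [[0, 0.006, 0], [0, 0.006, 0], [0, 0.006, 0], [0, 0.006, 0]], "slide": [[0.17, 0, -0.2], [0.32, 0, -0.37], [0.46, 0, -0.5], [0.46, 0, -0.5]], "jaw": [1, 1, 1, 1]}}

```text
time: 14.2
ee_pos: [0.6802, -0.0846, 0.3464]
ee_rot: [0.706, -0.044, 0.041, -0.706]
ft_force: [0.2, -0.1, -4.8]
grip_width: 0.0125
```

Run:
```python
from h import *
p=shot('side','s3');p=shot('top','t3')
plan(pour(25,zl=.30),-7,25)
```

```text
now [ 0.6789 -0.0822  0.3476] t 14.3 f [ 0.1 -0.1 -3.7] w 0.0123 j [-0.121  0.486  0.465  1.554  0.     1.568]
rot [-0.001, 0.002, -0.21] slide [-0.201, -0.214, -0.015] rows>= 2.9
```

View pics/s3.png

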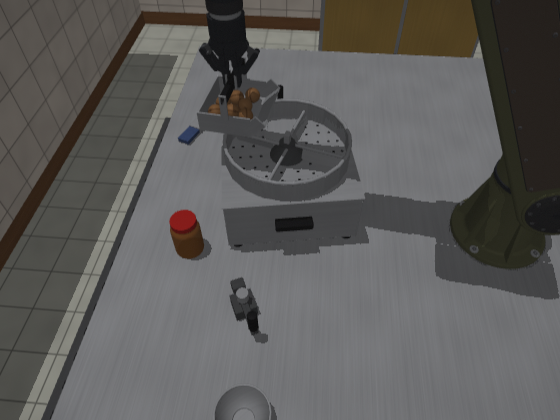

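View pics/t3.png

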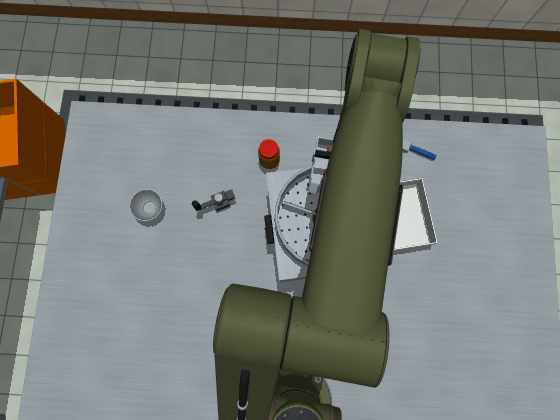

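{"op": "carry_out", "data": {"rotation": [[0, 0, -0.05], [0, 0, -0.1], [0, 0, -0.15], [0, 0, -0.21], [0, 0, -0.21]], "slide": [[-0.05, -0.05, 0], [-0.1, -0.1, 0], [-0.15, -0.16, -0.01], [-0.2, -0.22, -0.02], [-0.2, -0.22, -0.02]], "jaw": [1, 1, 1, 1, 1]}}

```text
time: 14.8
ee_pos: [0.6463, -0.0796, 0.3707]
ee_rot: [0.698, 0.111, 0.191, -0.681]
ft_force: [-2.8, -0.3, -5.7]
grip_width: 0.0127
```

Run:
```python
from h import *
p=shot('side','s4');p=shot('wrist','w8')
plan(pour(42,zl=.285),-7,42)
```

```text
now [ 0.6523 -0.0804  0.3755] t 14.9 f [ 0.3 -0.3 -4.3] w 0.0123 j [-0.125  0.027 -0.164  0.944  0.004  1.563]
rot [-0.002, 0.003, -0.142] slide [-0.168, -0.067, -0.003] rows>= 2.0
```

View pics/s4.png

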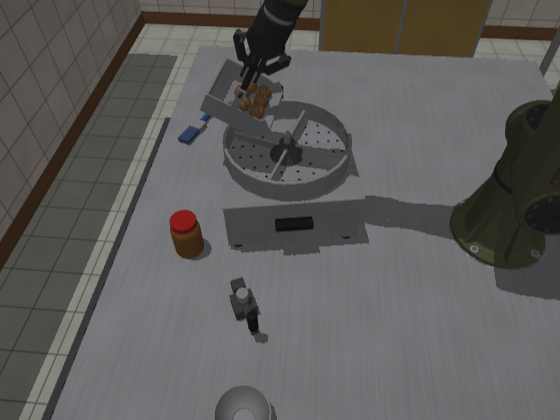

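View pics/w8.png

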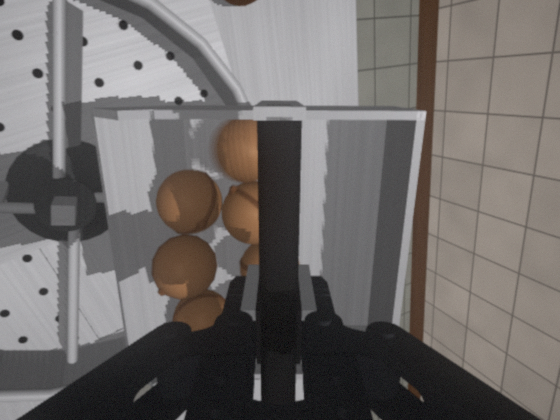

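{"op": "carry_out", "data": {"rotation": [[0, 0, -0.05], [0, 0, -0.1], [0, 0, -0.14], [0, 0, -0.14], [0, 0, -0.14]], "slide": [[-0.06, -0.03, 0], [-0.12, -0.05, 0], [-0.17, -0.07, 0], [-0.17, -0.07, 0], [-0.17, -0.07, 0]], "jaw": [1, 1, 1, 1, 1]}}

```text
time: 15.4
ee_pos: [0.6342, -0.0788, 0.3762]
ee_rot: [0.674, 0.214, 0.291, -0.645]
ft_force: [0.9, -0.6, -3.6]
grip_width: 0.0121
```

Run:
```python
from h import *
p=shot('wrist','w9')
for th,z in [(50,.278),(58,.272),(66,.27),(75,.265)]: plan(pour(th,zl=z),-7,th)
```

```text
now [ 0.6355 -0.0791  0.3779] t 15.45 f [ 0.2 -0.9 -3.8] w 0.0126 j [-0.128 -0.216 -0.545  0.508  0.008  1.562]
rot [-0.002, 0.002, -0.066] slide [-0.143, -0.062, 0.003] rows>= 0.9
now [ 0.6355 -0.0791  0.3779] t 15.45 f [ 0.2 -0.9 -3.8] w 0.0126 j [-0.128 -0.216 -0.545  0.508  0.008  1.562]
rot [-0.002, 0.002, -0.133] slide [-0.242, -0.118, 0.003] rows>= 1.9
now [ 0.6355 -0.0791  0.3779] t 15.45 f [ 0.2 -0.9 -3.8] w 0.0126 j [-0.128 -0.216 -0.545  0.508  0.008  1.562]
rot [-0.002, 0.002, -0.2] slide [-0.332, -0.188, 0.004] rows>= 2.8
now [ 0.6355 -0.0791  0.3779] t 15.45 f [ 0.2 -0.9 -3.8] w 0.0126 j [-0.128 -0.216 -0.545  0.508  0.008  1.562]
rot [-0.002, 0.001, -0.275] slide [-0.46, -0.237, 0.005] rows>= 3.8
```

View pics/w9.png

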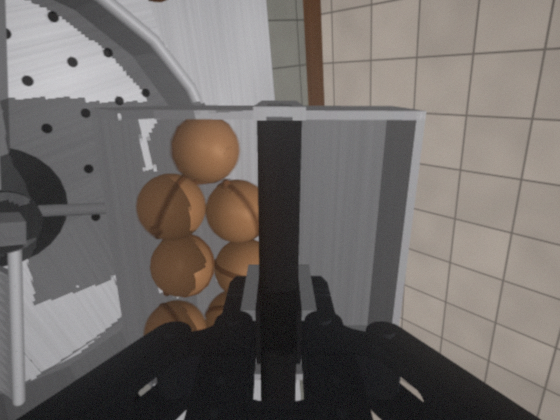

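{"op": "carry_out", "data": {"rotation": [[0, 0, -0.03], [0, 0, -0.05], [0, 0, -0.07], [0, 0, -0.09], [0, 0, -0.11], [0, 0, -0.13], [0, 0, -0.15], [0, 0, -0.17], [0, 0, -0.19], [0, 0, -0.21], [0, 0, -0.21], [0, 0, -0.21]], "slide": [[-0.06, -0.03, 0], [-0.11, -0.05, 0], [-0.15, -0.065, 0], [-0.18, -0.08, 0], [-0.21, -0.1, 0], [-0.24, -0.12, 0], [-0.27, -0.14, 0], [-0.29, -0.16, 0], [-0.32, -0.18, 0], [-0.345, -0.19, 0], [-0.345, -0.19, 0], [-0.345, -0.19, 0]], "jaw": [1, 1, 1, 1, 1, 1, 1, 1, 1, 1, 1, 1]}}

```text
time: 16.65
ee_pos: [0.6019, -0.0756, 0.3873]
ee_rot: [0.616, 0.347, 0.417, -0.571]
ft_force: [-0.1, 0.0, -3.2]
grip_width: 0.0124
```

Run:
```python
from h import *
p=shot('wrist','w10');shot('side','s5')
for th,z in [(80,.265)]: plan(pour(th,zl=z),-7,th)
```

```text
now [ 0.601  -0.0755  0.3858] t 16.75 f [-1.  -0.2 -3.7] w 0.0126 j [-0.133 -0.453 -1.022 -0.141  0.015  1.564]
rot [-0.003, 0.001, -0.121] slide [-0.309, -0.168, 0.009] rows>= 1.7
```

View pics/w10.png

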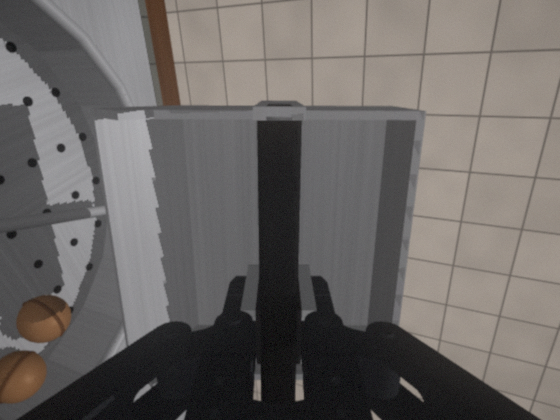

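View pics/s5.png

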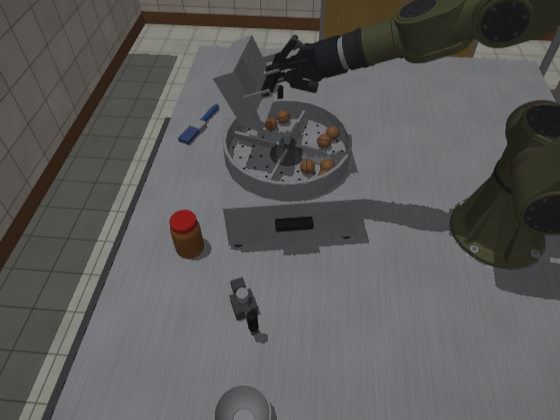

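Run:
```python
from h import *
plan([.66,-.08,.40],-7)
p=shot('top','t5'); print(tip('walnut1',p,9)); print(tip('crank',p))
```

```text
now [ 0.601  -0.0755  0.3858] t 16.75 f [-1.  -0.2 -3.7] w 0.0126 j [-0.133 -0.453 -1.022 -0.141  0.015  1.564]
rot [-0.002, 0.002, 0.545] slide [0.313, 0.398, 0.02] rows>= 7.6
[([0.4553, -0.0171, 0.1829], 0.61), ([0.5029, -0.0123, 0.1851], 0.52), ([0.4451, -0.1355, 0.1802], 0.43), ([0.4612, 0.022, 0.1826], 0.42), ([0.5753, -0.2004, 0.182], 0.41), ([0.6052, -0.1642, 0.1839], 0.38)]
[([0.6235, 0.2817, 0.0], 0.59)]
```

View pics/t5.png

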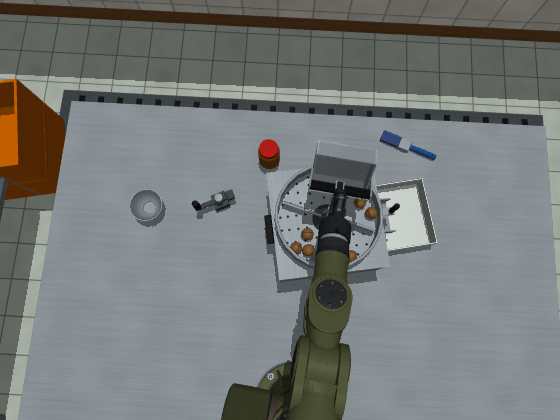

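{"op": "carry_out", "data": {"rotation": [[0, 0, 0], [0, 0, 0.07], [0, 0, 0.14], [0, 0, 0.21], [0, 0, 0.28], [0, 0, 0.35], [0, 0, 0.42], [0, 0, 0.49], [0, 0, 0.545], [0, 0, 0.545]], "slide": [[0.2, 0, 0], [0.35, 0, 0], [0.5, 0.05, 0], [0.5, 0.1, 0], [0.5, 0.15, 0], [0.5, 0.2, 0.01], [0.45, 0.25, 0.02], [0.4, 0.3, 0.02], [0.4, 0.3, 0.02], [0.4, 0.3, 0.02]], "jaw": [1, 1, 1, 1, 1, 1, 1, 1, 1, 1]}}

```text
time: 17.9
ee_pos: [0.6557, -0.0795, 0.4099]
ee_rot: [-0.706, 0.044, -0.039, 0.706]
ft_force: [0.4, -0.3, -4.6]
grip_width: 0.0123
```

Run:
```python
from h import *
plan([.41,.35,.40],-4)
p=shot('side','s6'); print(tip('walnut1',p,9))
p=shot('wrist','w11');
```

```text
now [ 0.6557 -0.0795  0.4099] t 17.9 f [ 0.4 -0.3 -4.6] w 0.0123 j [-0.121  0.466  0.577  1.689  0.     1.567]
rot [-0.0, -0.007, -0.001] slide [-0.738, 0.03, 1.0] rows>= 3.0
rot [-0.0, -0.007, -0.001] slide [-0.717, 0.028, 1.0] rows>= 3.0
rot [-0.0, -0.007, -0.001] slide [-0.696, 0.026, 1.0] rows>= 2.9
rot [-0.0, -0.002, -0.0] slide [-0.241, 0.009, 0.357] rows>= 1.0
[([0.5789, -0.2016, 0.1837], 0.69), ([0.4559, 0.0207, 0.187], 0.6), ([0.4562, -0.0184, 0.1842], 0.59), ([0.4675, -0.1056, 0.1851], 0.54), ([0.4996, -0.0104, 0.1847], 0.49), ([0.4484, -0.1397, 0.1828], 0.48), ([0.6049, -0.1603, 0.1771], 0.42)]
```

View pics/s6.png

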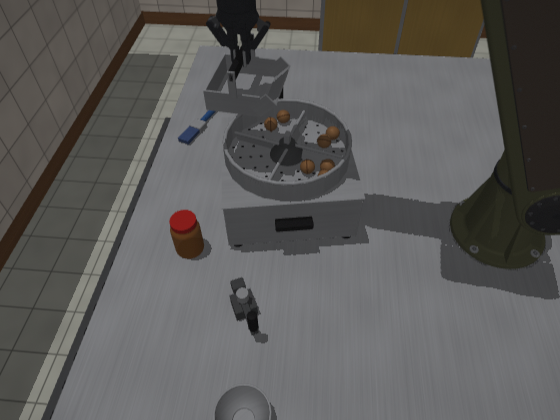

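View pics/w11.png

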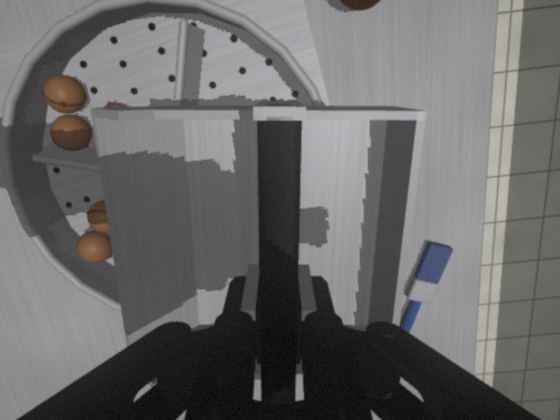

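{"op": "carry_out", "data": {"rotation": [[0, 0, 0], [0, 0, 0], [0, 0, 0], [0, 0, 0]], "slide": [[-0.74, 0, 1], [-0.74, 0, 1], [-0.74, 0, 1], [-0.74, 0, 1]], "jaw": [1, 1, 1, 1]}}

```text
time: 18.45
ee_pos: [0.5754, 0.0549, 0.4169]
ee_rot: [-0.705, 0.037, -0.042, 0.707]
ft_force: [0.5, -0.9, -2.2]
grip_width: 0.0122
```

{"op": "carry_out", "data": {"rotation": [[0, -0.01, 0], [0, -0.01, 0], [0, -0.01, 0], [0, -0.01, 0]], "slide": [[-0.72, 0, 1], [-0.72, 0, 1], [-0.72, 0, 1], [-0.72, 0, 1]], "jaw": [1, 1, 1, 1]}}

```text
time: 18.85
ee_pos: [0.5037, 0.1837, 0.416]
ee_rot: [-0.705, 0.03, -0.033, 0.708]
ft_force: [-0.1, -0.7, -4.5]
grip_width: 0.0125
```

{"op": "carry_out", "data": {"rotation": [[0, -0.01, 0], [0, -0.01, 0], [0, -0.01, 0], [0, -0.01, 0]], "slide": [[-0.7, 0.2, 1], [-0.7, 0.2, 1], [-0.7, 0.2, 1], [-0.7, 0.2, 1]], "jaw": [1, 1, 1, 1]}}

```text
time: 19.25
ee_pos: [0.4317, 0.3104, 0.3899]
ee_rot: [-0.705, 0.024, -0.025, 0.708]
ft_force: [0.2, -0.1, -2.2]
grip_width: 0.0121
```

Run:
```python
from h import *
plan([.40,.36,.20],-4)
plan([.40,.36,.079],-4)
```

```text
now [0.4317 0.3104 0.3899] t 19.25 f [ 0.2 -0.1 -2.2] w 0.0121 j [6.220e-01 1.660e-01 1.210e-01 1.522e+00 2.000e-03 2.262e+00]
rot [-0.001, 0.0, 0.001] slide [-0.186, 1.0, 0.245] rows>= 2.5
rot [-0.001, 0.0, 0.0] slide [-0.108, 0.584, 0.144] rows>= 1.5
now [0.4317 0.3104 0.3899] t 19.25 f [ 0.2 -0.1 -2.2] w 0.0121 j [6.220e-01 1.660e-01 1.210e-01 1.522e+00 2.000e-03 2.262e+00]
rot [-0.001, 0.0, 0.0] slide [-0.114, 1.0, 0.148] rows>= 2.4
rot [-0.001, 0.0, 0.0] slide [-0.114, 1.0, 0.149] rows>= 2.4
rot [-0.0, 0.0, 0.0] slide [-0.067, 0.592, 0.089] rows>= 1.4
```

{"op": "carry_out", "data": {"rotation": [[0, 0, 0], [0, 0, 0], [0, 0, 0], [0, 0, 0]], "slide": [[-0.3, 1, 0.38], [-0.3, 1, 0.38], [-0.3, 1, 0.38], [-0.3, 1, 0.38]], "jaw": [1, 1, 1, 1]}}

```text
time: 19.65
ee_pos: [0.3999, 0.3535, 0.2663]
ee_rot: [0.708, -0.027, 0.025, -0.706]
ft_force: [0.6, -0.9, -2.9]
grip_width: 0.0123
```

{"op": "carry_out", "data": {"rotation": [[0, 0, 0], [0, 0, 0], [0, 0, 0], [0, 0, 0]], "slide": [[0, 0.3, 0], [0, 0.6, 0], [0, 0.9, 0], [0, 0.9, 0]], "jaw": [1, 1, 1, 1]}}

```text
time: 20.05
ee_pos: [0.4015, 0.3523, 0.1597]
ee_rot: [0.708, -0.027, 0.026, -0.705]
ft_force: [-0.2, -0.1, -3.3]
grip_width: 0.0122
```

Run:
```python
from h import *
p=shot('side'); print(tip('tray',p))
plan([.40,.36,.077],-4)
```

```text
[([0.4017, 0.3529, 0.0889], 0.62)]
now [0.4037 0.3548 0.164 ] t 20.15 f [ 0.7  0.4 -2. ] w 0.0123 j [ 7.220e-01  2.320e-01 -3.130e-01  1.023e+00 -1.000e-03  2.368e+00]
rot [-0.001, -0.003, 0.001] slide [-0.036, 0.725, 0.04] rows>= 1.7
```

{"op": "carry_out", "data": {"rotation": [[0, 0, 0], [0, 0, 0], [0, 0, 0], [0, 0, 0], [0, 0, 0], [0, 0, 0], [0, 0, 0], [0, 0, 0]], "slide": [[0, 0.25, 0.03], [0, 0.5, 0.03], [0, 0.65, 0.03], [0, 0.72, 0.03], [0, 0.72, 0.03], [0, 0.72, 0.03], [0, 0.72, 0.03], [0, 0.72, 0.03]], "jaw": [1, 1, 1, 1, 1, 0.4, 0.4, 0.4]}}

```text
time: 20.95
ee_pos: [0.4037, 0.3595, 0.0768]
ee_rot: [-0.706, 0.025, -0.027, 0.707]
ft_force: [0.1, 0.3, -0.3]
grip_width: 0.0514
```

{"op": "carry_out", "data": {"rotation": [[0, 0, 0], [0, 0, 0], [0, 0, 0], [0, 0, 0], [0, 0, 0]], "slide": [[0, -0.15, 0], [0, -0.5, 0], [0, -1, 0], [0, -1, 0], [0, -1, 0]], "jaw": [0.4, 0.4, 0.4, 0.4, 0.4]}}

```text
time: 21.45
ee_pos: [0.4043, 0.3602, 0.1984]
ee_rot: [-0.705, 0.025, -0.028, 0.708]
ft_force: [-0.1, -0.2, -1.1]
grip_width: 0.0512
```

Run:
```python
from h import *
p=shot('side','s7')
for n in ['tray','tray_grip','crank','crank_handle']: print(n,tip(n,p))
p=shot('wrist','w12')
for n in ['tray','tray_grip','crank','crank_handle']: print(n,tip(n,p))
p=shot('top','t7')
for n in ['tray','tray_grip','crank','crank_handle','shaft_seat']: print(n,tip(n,p))
plan([.625,.279,.2],26)
```

```text
tray [([0.4046, 0.3603, 0.0019], 0.69)]
tray_grip [([0.4072, 0.3572, 0.0909], 0.87)]
crank [([0.625, 0.278, 0.0005], 0.82)]
crank_handle [([0.591, 0.3426, 0.0761], 0.83)]
tray [([0.4128, 0.3562, 0.0015], 0.98)]
tray_grip [([0.4052, 0.3557, 0.0908], 0.72)]
crank [([0.6231, 0.2711, 0.0024], 0.98)]
crank_handle [([0.5914, 0.3461, 0.0749], 0.67)]
tray [([0.4064, 0.3568, -0.0022], 0.96)]
tray_grip [([0.4031, 0.36, 0.0885], 0.66)]
crank [([0.628, 0.2837, -0.0006], 0.91)]
crank_handle [([0.5927, 0.3443, 0.0757], 0.69)]
shaft_seat [([0.555, -0.067, 0.2093], 0.71)]
now [0.4027 0.3588 0.1954] t 22.25 f [-0.5  0.3 -0.3] w 0.0516 j [ 7.280e-01  2.170e-01 -2.570e-01  1.096e+00 -1.000e-03  2.374e+00]
rot [0.0, -0.133, 0.0] slide [1.0, -0.02, -0.277] rows>= 2.5
rot [0.0, -0.119, 0.0] slide [0.794, -0.018, -0.485] rows>= 2.2
```

View pics/w12.png

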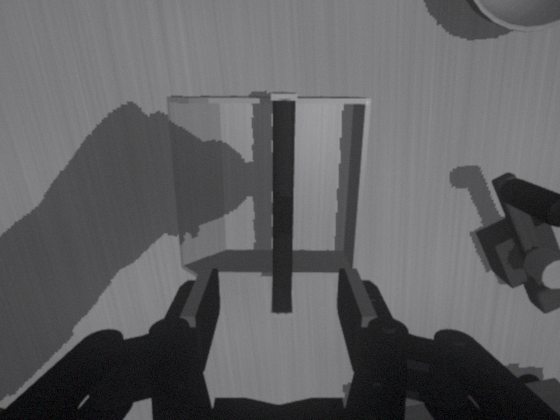

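View pics/s7.png

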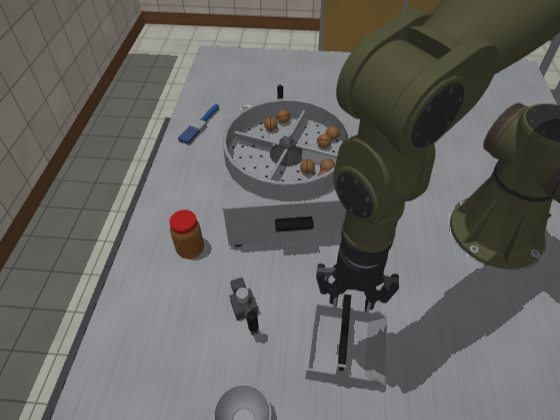

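{"op": "carry_out", "data": {"rotation": [[0, -0.13, 0], [0, -0.13, 0], [0, -0.13, 0], [0, -0.13, 0]], "slide": [[1, -0.1, -0.3], [1, -0.1, -0.3], [1, -0.1, -0.3], [1, -0.1, -0.3]], "jaw": [0.4, 0.4, 0.4, 0.4]}}

```text
time: 22.65
ee_pos: [0.5231, 0.3126, 0.2076]
ee_rot: [0.704, 0.069, -0.067, -0.704]
ft_force: [-0.2, 0.3, 0.3]
grip_width: 0.0515
```

Run:
```python
from h import *
plan([.605,.25,.22],26.5)
```

```text
now [0.5231 0.3126 0.2076] t 22.65 f [-0.2  0.3  0.3] w 0.0515 j [ 5.390e-01  3.390e-01 -6.700e-02  1.163e+00 -1.000e-03  1.916e+00]
rot [0.0, -0.128, 0.001] slide [0.569, -0.102, -0.643] rows>= 2.1
```

Run:
```python
from h import *
plan([.645,.24,.22],26.5)
```

```text
now [0.5231 0.3126 0.2076] t 22.65 f [-0.2  0.3  0.3] w 0.0515 j [ 5.390e-01  3.390e-01 -6.700e-02  1.163e+00 -1.000e-03  1.916e+00]
rot [0.0, -0.128, 0.001] slide [0.881, -0.101, -0.789] rows>= 2.8
```

{"op": "carry_out", "data": {"rotation": [[0, -0.128, 0], [0, -0.128, 0], [0, -0.128, 0], [0, -0.128, 0], [0, -0.128, 0]], "slide": [[0.88, -0.1, -0.79], [0.88, -0.1, -0.79], [0.88, -0.1, -0.79], [0.88, -0.1, -0.79], [0.88, -0.1, -0.79]], "jaw": [0.4, 0.4, 0.4, 0.4, 0.4]}}

```text
time: 23.15
ee_pos: [0.6415, 0.2415, 0.219]
ee_rot: [-0.688, -0.163, 0.163, 0.688]
ft_force: [-0.9, 0.9, 0.2]
grip_width: 0.0511
```

Run:
```python
from h import *
p=shot('wrist','w13')
for n in ['crank','crank_handle']: print(n,tip(n,p))
plan([.625,.279,.12],26.5)
```

```text
crank [([0.6231, 0.277, 0.0022], 0.62)]
crank_handle [([0.5935, 0.3456, 0.0764], 0.91)]
now [0.6403 0.2427 0.2195] t 23.3 f [-0.8 -0.3 -0.2] w 0.0512 j [0.362 0.482 0.172 1.261 0.    1.466]
rot [-0.0, 0.002, 0.0] slide [0.022, 0.829, 0.327] rows>= 2.1
```

View pics/w13.png

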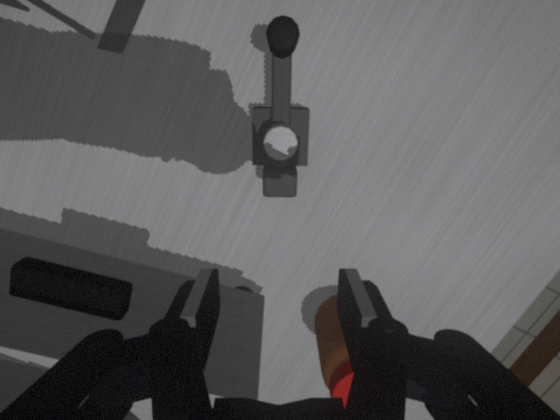

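Run:
```python
from h import *
p=shot('wrist'); 
a=atz(p,280,140,.07);b=atz(p,283,33,.104);d=b-a;print(a,b,np.linalg.norm(d[:2]),np.degrees(np.arctan2(d[1],d[0])))
im=cv2.cvtColor(p['img'],cv2.COLOR_RGB2BGR)
cv2.imwrite('pics/c3.png',cv2.resize(im[0:210,200:360],(610,800),interpolation=cv2.INTER_CUBIC)[:600])
```

```text
[0.62203173 0.28025994 0.07      ] [0.59068571 0.34598129 0.104     ] 0.07281393660971724 115.49896717239143
```

View pics/c3.png

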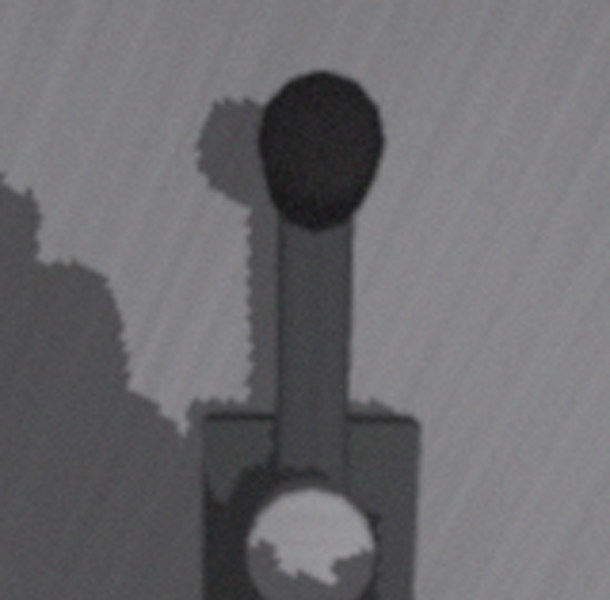

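Run:
```python
from h import *
print(R.from_quat(manip.state()['ee_rot']).as_matrix()[:,0])
plan([.623,.279,.12],26)
```

```text
[8.92764321e-01 4.50523883e-01 3.11814869e-04]
now [0.6404 0.2428 0.2197] t 23.35 f [-0.3 -0.1  0. ] w 0.0513 j [0.362 0.482 0.172 1.261 0.    1.466]
rot [0.0, 0.006, 0.0] slide [0.006, 0.831, 0.335] rows>= 2.1
```

{"op": "carry_out", "data": {"rotation": [[0, 0.006, 0], [0, 0.006, 0], [0, 0.006, 0], [0, 0.006, 0], [0, 0.006, 0], [0, 0.006, 0]], "slide": [[0, 0.2, 0.33], [0, 0.4, 0.33], [0, 0.6, 0.33], [0, 0.75, 0.33], [0, 0.75, 0.33], [0, 0.75, 0.33]], "jaw": [0.3, 0.3, 0.3, 0.3, 0.3, 0.3]}}

```text
time: 23.95
ee_pos: [0.6234, 0.2777, 0.1301]
ee_rot: [0.689, 0.159, -0.159, -0.689]
ft_force: [0.1, -0.7, 0.7]
grip_width: 0.0595
```

Run:
```python
from h import *
p=shot('wrist','w14')
for n in ['crank','crank_handle']: print(n,tip(n,p))
plan([.623,.279,.043],26)
```

```text
crank [([0.6233, 0.2771, 0.0024], 0.96)]
crank_handle [([0.5939, 0.3455, 0.0754], 0.67)]
now [0.6248 0.2777 0.1313] t 24.1 f [-0.  -0.3 -0.1] w 0.0598 j [ 0.418  0.517  0.025  1.075 -0.     1.536]
rot [0.0, -0.0, 0.002] slide [-0.011, 0.736, 0.017] rows>= 1.8
```

View pics/w14.png

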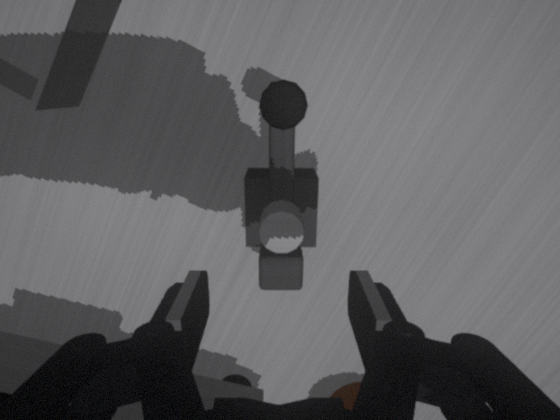

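{"op": "carry_out", "data": {"rotation": [[0, 0, 0], [0, 0, 0], [0, 0, 0], [0, 0, 0], [0, 0, 0], [0, 0, 0], [0, 0, 0], [0, 0, 0], [0, 0, 0], [0, 0, 0]], "slide": [[0, 0.2, 0.01], [0, 0.4, 0.01], [0, 0.6, 0.01], [0, 0.73, 0.01], [0, 0.73, 0.01], [0, 0.73, 0.01], [0, 0.73, 0.01], [0, 0.73, 0.01], [0, 0.73, 0.01], [0, 0.73, 0.01]], "jaw": [0.3, 0.3, 0.3, 0.3, 0.3, 1, 1, 1, 1, 1], "newtons": 80}}

```text
time: 25.1
ee_pos: [0.625, 0.2788, 0.0441]
ee_rot: [-0.689, -0.16, 0.157, 0.689]
ft_force: [-0.8, 0.2, 6.2]
grip_width: 0.0259
```

{"op": "carry_out", "data": {"rotation": [[0, 0, 0], [0, 0, 0], [0, 0, 0], [0, 0, 0], [0, 0, 0], [0, 0, 0]], "slide": [[0, -0.2, 0], [0, -0.5, 0], [0, -0.8, 0], [0, -1, 0], [0, -1, 0], [0, -1, 0]], "jaw": [1, 1, 1, 1, 1, 1]}}

```text
time: 25.7
ee_pos: [0.6232, 0.278, 0.161]
ee_rot: [0.689, 0.159, -0.159, -0.689]
ft_force: [0.6, -0.5, -6.5]
grip_width: 0.0258
```

Run:
```python
from h import *
p=shot('wrist','w15')
for n in ['crank','crank_handle']: print(n,tip(n,p))
p=shot('side','s8')
for n in ['crank','crank_handle']: print(n,tip(n,p))
plan([.52,.02,.40],-15)
```

```text
crank [([0.6204, 0.2774, 0.1218], 0.94)]
crank_handle [([0.5912, 0.3437, 0.1925], 0.91)]
crank [([0.6223, 0.2754, 0.1144], 0.84)]
crank_handle [([0.5909, 0.3424, 0.1906], 0.93)]
now [0.6226 0.2777 0.1602] t 26.0 f [ 0.1  0.3 -5.2] w 0.0256 j [ 0.42   0.502  0.068  1.138 -0.     1.537]
rot [0.0, 0.171, -0.0] slide [-0.859, -1.0, -0.781] rows>= 3.7
rot [0.0, 0.166, -0.0] slide [-0.513, -0.97, -1.0] rows>= 3.6
rot [0.0, 0.004, -0.0] slide [-0.004, -0.026, -0.029] rows>= 0.1
```

View pics/w15.png

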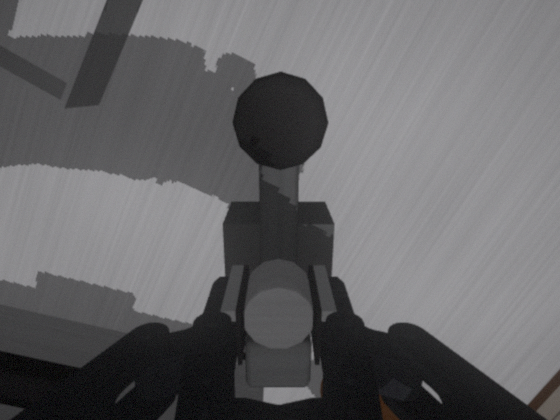

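View pics/s8.png

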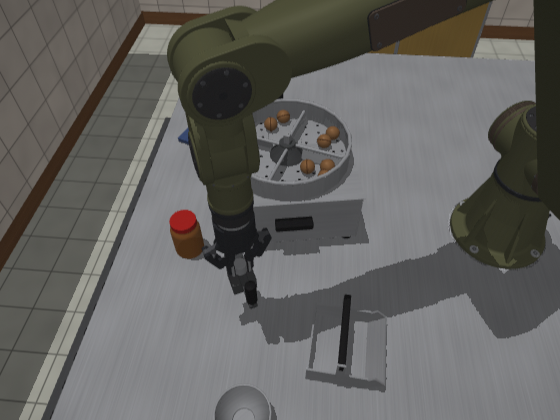

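Run:
```python
from h import *
p=shot('wrist'); im=cv2.cvtColor(p['img'],cv2.COLOR_RGB2BGR)
cv2.imwrite('pics/c4.png',cv2.resize(im[60:400,200:360],(376,800),interpolation=cv2.INTER_CUBIC)[:800])
cv2.imwrite('pics/c4.png',cv2.resize(im[240:400,200:360],(600,600),interpolation=cv2.INTER_CUBIC))
s=manip.state(); print(s['ee_pos'],R.from_quat(s['ee_rot']).as_matrix().round(3))
R0=R.from_quat(s['ee_rot'])
for u,v,z in [(280,318,.026),(280,120,.060)]:
    a=atz(p,u,v,s['ee_pos'][2]+z); print(R0.inv().apply(a-s['ee_pos']).round(4))
```

```text
[0.62293093 0.27783053 0.16057322] [[ 0.899 -0.001 -0.438]
 [ 0.438 -0.001  0.899]
 [-0.001 -1.    -0.   ]]
[-0.0004 -0.026  -0.0008]
[-0.0007 -0.06    0.0744]
```

View pics/c4.png

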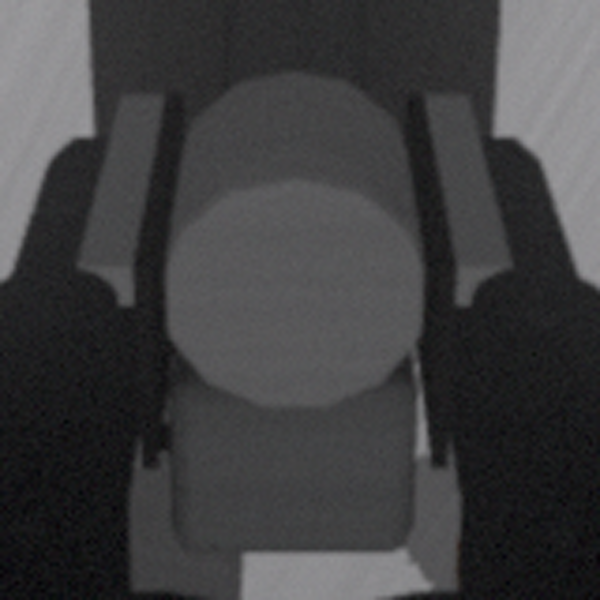

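{"op": "carry_out", "data": {"rotation": [[0, 0.05, 0], [0, 0.1, 0], [0, 0.171, 0], [0, 0.171, 0], [0, 0.171, 0]], "slide": [[-0.2, -0.3, -0.1], [-0.4, -0.6, -0.3], [-0.6, -0.9, -0.5], [-0.8, -1, -0.78], [-0.86, -1, -0.78]], "jaw": [1, 1, 1, 1, 1]}}

```text
time: 26.55
ee_pos: [0.5726, 0.145, 0.285]
ee_rot: [0.707, 0.034, -0.03, -0.706]
ft_force: [-0.0, 0.6, -5.4]
grip_width: 0.0261
```

{"op": "carry_out", "data": {"rotation": [[0, 0.06, 0], [0, 0.12, 0], [0, 0.165, 0], [0, 0.165, 0], [0, 0.165, 0]], "slide": [[-0.2, -0.3, -0.3], [-0.4, -0.6, -0.6], [-0.5, -0.9, -0.9], [-0.5, -0.97, -1], [-0.5, -0.97, -1]], "jaw": [1, 1, 1, 1, 1]}}

```text
time: 27.05
ee_pos: [0.5239, 0.0213, 0.4014]
ee_rot: [0.701, -0.087, 0.092, -0.701]
ft_force: [-0.4, 0.2, -5.7]
grip_width: 0.0257
```

Run:
```python
from h import *
p=shot('wrist','w16')
for n in ['shaft_seat','pan_floor']: print(n,tip(n,p))
plan([.5555,-.069,.32],-15)
print([proj(p,[.5555,-.069,z]).round(0) for z in (.165,.207,.239)])
p=shot('side','s9')
```

```text
shaft_seat [([0.552, -0.0685, 0.207], 0.57)]
pan_floor []
now [0.5231 0.0241 0.3972] t 27.2 f [-0.3 -0.3 -6.4] w 0.0256 j [4.600e-02 1.560e-01 1.250e-01 1.540e+00 1.000e-03 1.867e+00]
rot [-0.0, 0.005, -0.0] slide [0.454, 0.643, -0.685] rows>= 2.5
[array([324., 238.]), array([330., 254.]), array([334., 269.])]
```

View pics/w16.png

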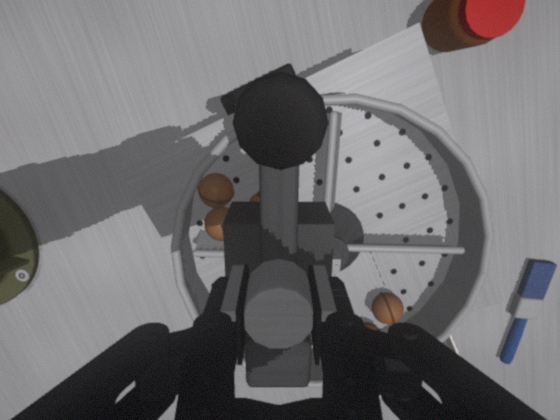

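{"op": "carry_out", "data": {"rotation": [[0, 0.005, 0], [0, 0.005, 0], [0, 0.005, 0]], "slide": [[-0.3, 0, 0], [-0.6, 0, 0], [-0.6, 0, 0]], "jaw": [1, 1, 1]}}

```text
time: 27.55
ee_pos: [0.4493, 0.0431, 0.3974]
ee_rot: [-0.701, 0.092, -0.09, 0.701]
ft_force: [1.0, -0.1, -5.5]
grip_width: 0.0253
```

Run:
```python
from h import *
shot('wrist');p=shot('wrist','w17')
for n in ['shaft_seat','pan_floor']: print(n,tip(n,p))
print(manip.state()['ee_pos'],np.degrees(np.arctan2(*R.from_quat(manip.state()['ee_rot']).as_matrix()[1::-1,0])))
uv=proj(p,[.5555,-.069,.239]); print(uv)
u,v=int(uv[0]),int(uv[1]);im=cv2.cvtColor(p['img'],cv2.COLOR_RGB2BGR)
print(u-40,v-40);cv2.imwrite('pics/c5.png',cv2.resize(im[v-40:v+40,u-40:u+40],(600,600),interpolation=cv2.INTER_CUBIC))
```

```text
shaft_seat [([0.5514, -0.0702, 0.2064], 0.66)]
pan_floor [([0.5553, -0.0688, 0.1644], 0.98)]
[0.45393571 0.04198966 0.39755896] -14.901527397486714
[418.12650446 272.67593281]
378 232
```

View pics/w17.png

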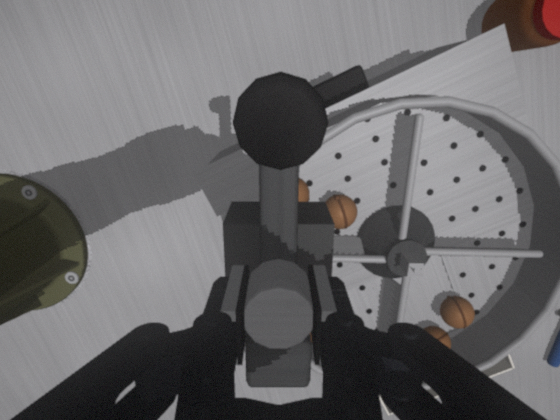

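View pics/c5.png

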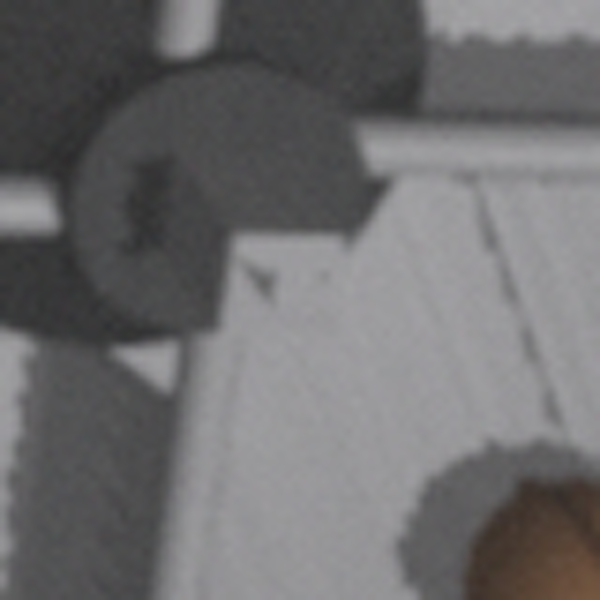

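Run:
```python
from h import *
p=shot('wrist'); im=p['img']
print('collar',atz(p,406.9,258.8,.207))
for a,b in [((428,250.5),(541,254)),((405,237),(418,117))]:
    A=atz(p,*a,.203);B=atz(p,*b,.203);d=B-A;print(np.degrees(np.arctan2(d[1],d[0])),A,B)
g=cv2.cvtColor(im,cv2.COLOR_RGB2BGR)[90:390,330:560]
g=cv2.createCLAHE(3,(4,4)).apply(cv2.cvtColor(g,cv2.COLOR_BGR2GRAY))
cv2.imwrite('pics/c6.png',cv2.resize(g,(0,0),fx=2,fy=2,interpolation=cv2.INTER_CUBIC))
g=cv2.createCLAHE(4,(2,2)).apply(cv2.cvtColor(im,cv2.COLOR_RGB2GRAY)[225:295,370:450])
cv2.imwrite('pics/c7.png',cv2.resize(g,(0,0),fx=8,fy=8,interpolation=cv2.INTER_CUBIC))
```

```text
collar [ 0.55801771 -0.0716298   0.207     ]
-16.810136195006148 [ 0.58107467 -0.07017363  0.203     ] [ 0.69166933 -0.10358548  0.203     ]
75.70155460332415 [ 0.5607596  -0.04946855  0.203     ] [0.58958413 0.06362739 0.203     ]
```

View pics/c6.png

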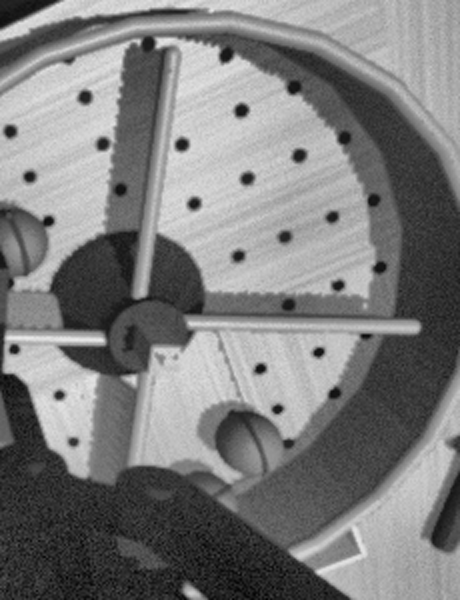

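View pics/c7.png

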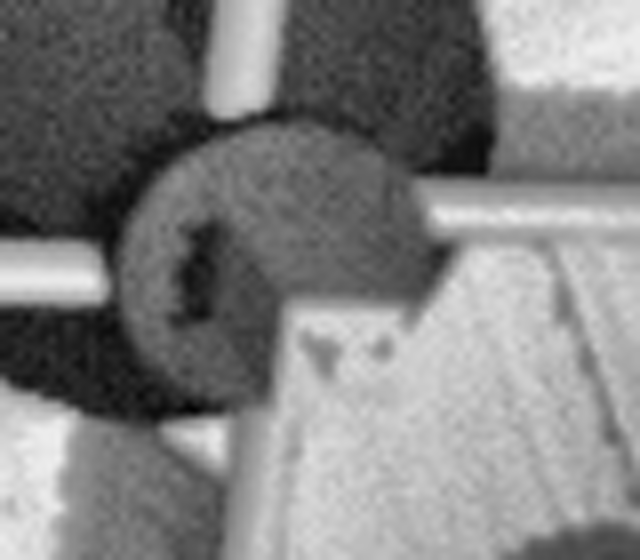

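Run:
```python
from h import *
p=shot('wrist')
A=atz(p,405.6,262.5,.231);B=atz(p,421.9,262.5,.231);d=B-A
print(A,B,np.linalg.norm(d),np.degrees(np.arctan2(d[1],d[0])))
u=d/np.linalg.norm(d); n=np.array([u[1],-u[0],0]); print((A+B)/2+n*.007)
# project shaft model overlays
for c in [(.5555,-.069),(.558,-.0715)]:
  for yaw in (-15.2,):
    im=cv2.cvtColor(p['img'],cv2.COLOR_RGB2BGR).copy()
    for z,h in [(.207,.007),(.231,.007),(.239,.004)]:
        a=np.radians(yaw);Q=[proj(p,[c[0]+h*(sx*np.cos(a)-sy*np.sin(a)),c[1]+h*(sx*np.sin(a)+sy*np.cos(a)),z]) for sx,sy in [(1,1),(1,-1),(-1,-1),(-1,1)]]
        print(c,z,np.round(Q,1).tolist())
```

```text
[ 0.55032141 -0.06159499  0.231     ] [ 0.56513717 -0.06553631  0.231     ] 0.015331033155354884 -14.896919647826001
[ 0.55592973 -0.07033038  0.231     ]
(0.5555, -0.069) 0.207 [[411.7, 250.6], [410.0, 263.2], [396.2, 263.2], [397.7, 250.5]]
(0.5555, -0.069) 0.231 [[420.6, 261.4], [418.7, 274.7], [404.0, 274.6], [405.7, 261.3]]
(0.5555, -0.069) 0.239 [[420.1, 268.2], [419.0, 276.0], [410.4, 275.9], [411.4, 268.2]]
(0.558, -0.0715) 0.207 [[414.6, 252.2], [412.8, 264.8], [399.1, 264.7], [400.6, 252.2]]
(0.558, -0.0715) 0.231 [[423.6, 263.1], [421.7, 276.4], [407.0, 276.3], [408.7, 263.0]]
(0.558, -0.0715) 0.239 [[423.2, 270.0], [422.1, 277.7], [413.5, 277.6], [414.5, 269.9]]
```

Run:
```python
from h import *
plan([.557,-.0697,.32],-15.2)
```

```text
now [0.4541 0.0417 0.3976] t 27.85 f [-0.4 -0.2 -6.4] w 0.0256 j [ 0.092  0.024 -0.02   1.527 -0.     1.923]
rot [0.0, 0.002, 0.0] slide [1.0, 0.606, -0.633] rows>= 3.2
rot [0.0, 0.0, 0.0] slide [0.068, 0.041, -0.043] rows>= 0.2
```

{"op": "carry_out", "data": {"rotation": [[0, 0, 0], [0, 0, 0], [0, 0, 0], [0, 0, 0], [0, 0, 0]], "slide": [[0.3, 0, -0.2], [0.65, 0, -0.45], [1, 0.2, -0.67], [1, 0.5, -0.67], [1, 0.5, -0.67]], "jaw": [1, 1, 1, 1, 1]}}

```text
time: 28.35
ee_pos: [0.5469, -0.0684, 0.3313]
ee_rot: [-0.701, 0.097, -0.089, 0.701]
ft_force: [-0.6, 0.3, -7.1]
grip_width: 0.0256
```

Run:
```python
from h import *
shot('wrist');shot('wrist')
plan([.557,-.0697,.30],-15.2)
```

```text
now [ 0.5481 -0.0671  0.3375] t 28.45 f [-0.5  0.  -4.3] w 0.0259 j [-0.122  0.205  0.051  1.419  0.     1.71 ]
rot [-0.0, 0.002, -0.001] slide [0.078, 0.312, -0.002] rows>= 0.8
```

{"op": "carry_out", "data": {"rotation": [[0, 0, 0], [0, 0, 0], [0, 0, 0], [0, 0, 0]], "slide": [[0.08, 0.15, 0], [0.08, 0.3, 0], [0.08, 0.3, 0], [0.08, 0.3, 0]], "jaw": [1, 1, 1, 1]}}

```text
time: 28.85
ee_pos: [0.5584, -0.069, 0.3045]
ee_rot: [-0.701, 0.091, -0.093, 0.701]
ft_force: [0.0, 0.4, -4.6]
grip_width: 0.0253
```

Run:
```python
from h import *
shot('wrist','w18');p=shot('side','s10')
plan([.557,-.0697,.27],-15.2)
```

```text
now [ 0.5588 -0.0693  0.3047] t 28.95 f [-0.3 -0.1 -5.7] w 0.0255 j [-0.124  0.222 -0.002  1.343  0.     1.708]
rot [-0.0, 0.002, 0.002] slide [-0.015, 0.289, -0.007] rows>= 0.7
```

View pics/s10.png

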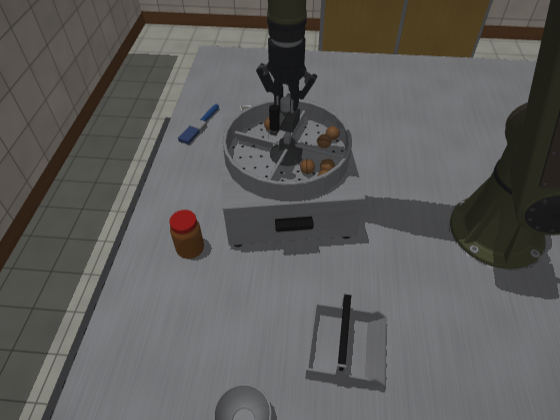

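{"op": "carry_out", "data": {"rotation": [[0, 0, 0], [0, 0, 0], [0, 0, 0], [0, 0, 0], [0, 0, 0], [0, 0, 0]], "slide": [[-0.015, 0.05, -0.005], [-0.015, 0.1, -0.005], [-0.015, 0.15, -0.005], [-0.015, 0.2, -0.005], [-0.015, 0.25, -0.005], [-0.015, 0.25, -0.005]], "jaw": [1, 1, 1, 1, 1, 1]}}

```text
time: 29.55
ee_pos: [0.5559, -0.0693, 0.2715]
ee_rot: [-0.701, 0.092, -0.092, 0.702]
ft_force: [0.6, 1.4, -6.2]
grip_width: 0.0255
```

Run:
```python
from h import *
plan([.557,-.0697,.251],-15.2); print(manip.state()['wrist_torque'])
```

```text
now [ 0.5559 -0.0693  0.2715] t 29.55 f [ 0.6  1.4 -6.2] w 0.0255 j [-1.250e-01  2.250e-01 -7.200e-02  1.273e+00  1.000e-03  1.707e+00]
rot [-0.001, 0.002, -0.0] slide [0.01, 0.171, -0.001] rows>= 0.4
[ 0.43463792 -0.14646255 -0.04586339]
```

{"op": "carry_out", "data": {"rotation": [[0, 0, 0], [0, 0, 0], [0, 0, 0], [0, 0, 0], [0, 0, 0]], "slide": [[0, 0.05, 0], [0, 0.1, 0], [0, 0.14, 0], [0, 0.18, 0], [0, 0.18, 0]], "jaw": [1, 1, 1, 1, 1]}}

```text
time: 30.05
ee_pos: [0.5564, -0.0692, 0.2511]
ee_rot: [-0.701, 0.091, -0.093, 0.702]
ft_force: [-1.0, 4.1, 0.3]
grip_width: 0.0257
```

Run:
```python
from h import *
plan([.557,-.0697,.251],-15.2); print(manip.state()['wrist_torque'])
shot('wrist','w19')
```

```text
now [ 0.5564 -0.0692  0.2511] t 30.05 f [-1.   4.1  0.3] w 0.0257 j [-1.240e-01  2.310e-01 -1.110e-01  1.227e+00  1.000e-03  1.707e+00]
rot [-0.001, 0.002, 0.001] slide [0.006, 0.001, -0.003] rows>= 0.0
[ 0.98296794  0.07403996 -0.07792043]
```

View pics/w19.png

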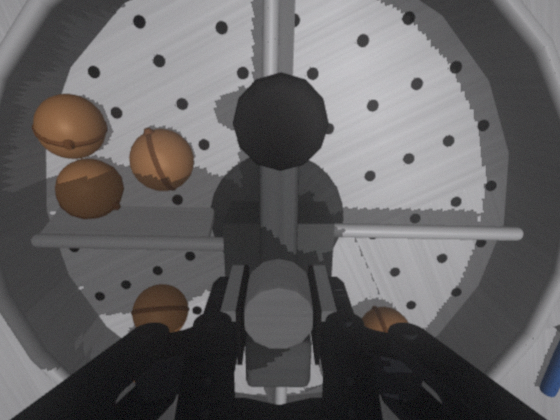

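{"op": "carry_out", "data": {"rotation": [[0, 0, 0], [0, 0, 0], [0, 0, 0], [0, 0, 0], [0, 0, 0], [0, 0, 0], [0, 0, 0], [0, 0, 0]], "slide": [[0, 0, 0], [0, 0, 0], [0, 0, 0], [0, 0, 0], [0, -0.3, 0], [0, -0.7, 0], [0, -0.8, 0], [0, -0.8, 0]], "jaw": [0.45, 0.45, 0.45, 0.45, 0.45, 0.45, 0.45, 0.45]}}

```text
time: 30.9
ee_pos: [0.5575, -0.0701, 0.3493]
ee_rot: [0.701, -0.09, 0.094, -0.701]
ft_force: [-0.4, 0.2, 0.2]
grip_width: 0.0471
```

Run:
```python
from h import *
p=shot('wrist','w20');print(tip('crank',p),tip('crank_handle',p))
p=shot('side','s11');print(tip('crank',p),tip('crank_handle',p))
plan([.576,.0032,.34],-15.2)
```

```text
[([0.5541, -0.0712, 0.2106], 0.64)] [([0.5773, 0.0043, 0.2837], 0.97)]
[([0.5582, -0.0727, 0.2054], 0.81)] [([0.5741, -0.0003, 0.284], 0.7)]
now [ 0.5553 -0.0696  0.345 ] t 31.2 f [ 0.1 -0.4  0.1] w 0.0468 j [-0.125  0.22   0.086  1.439  0.     1.707]
rot [0.0, 0.002, -0.001] slide [0.01, 0.041, 0.631] rows>= 1.5
```

View pics/w20.png

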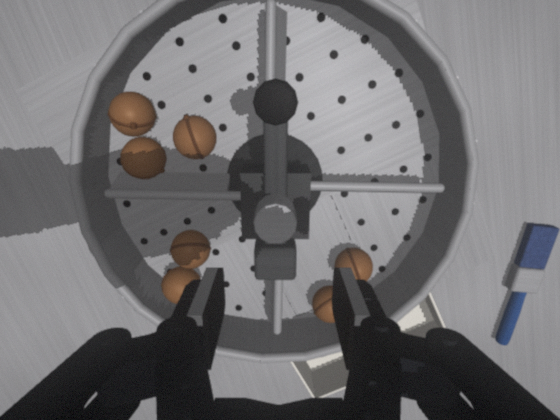

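View pics/s11.png

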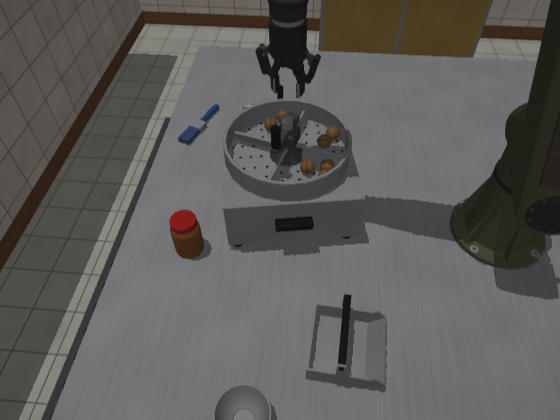

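Run:
```python
from h import *
p=shot('wrist')
a=atz(p,275,224,.277);b=atz(p,275,101.5,.311);d=(b-a)[:2]
print(a,b,np.linalg.norm(d),np.degrees(np.arctan2(d[1],d[0])))
plan([.576,.0032,.34],-15.2)
```

```text
[ 0.55315745 -0.06838982  0.277     ] [0.5727103  0.00282722 0.311     ] 0.07385242339929318 74.64756961045322
now [ 0.5554 -0.0697  0.3453] t 31.25 f [ 0.3 -0.5 -0.8] w 0.0469 j [-0.125  0.22   0.086  1.439  0.     1.707]
rot [0.0, 0.002, -0.001] slide [0.009, 0.044, 0.631] rows>= 1.5
```

{"op": "carry_out", "data": {"rotation": [[0, 0, 0], [0, 0, 0], [0, 0, 0], [0, 0, 0], [0, 0, 0], [0, 0, 0], [0, 0, 0], [0, 0, 0]], "slide": [[0, 0, 0.3], [0, 0, 0.625], [0, 0, 0.625], [0, 0.2, 0.625], [0, 0.4, 0.625], [0, 0.64, 0.625], [0, 0.64, 0.625], [0, 0.64, 0.625]], "jaw": [0.4, 0.4, 0.4, 0.4, 0.4, 0.4, 0.4, 0.4]}}

```text
time: 32.05
ee_pos: [0.5748, 0.0024, 0.2698]
ee_rot: [0.701, -0.092, 0.092, -0.701]
ft_force: [0.5, -0.7, 0.4]
grip_width: 0.051
```

Run:
```python
from h import *
p=shot('wrist','w21')
plan([.5755,.0025,.268],-15.2)
```

```text
now [0.5757 0.0024 0.2709] t 32.1 f [ 0.7 -0.3  0.8] w 0.051 j [ 0.004  0.254 -0.037  1.279 -0.     1.836]
rot [-0.0, 0.002, 0.001] slide [-0.002, 0.024, 0.0] rows>= 0.1
```

View pics/w21.png

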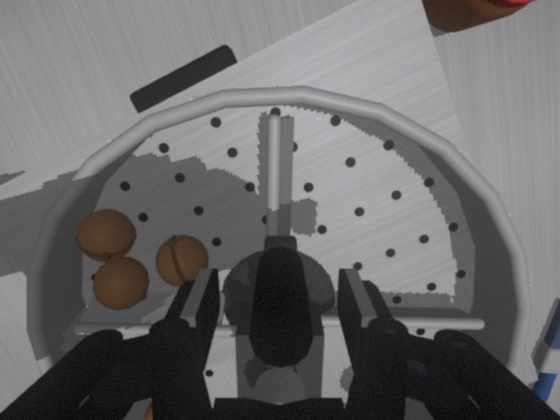

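Grip the sleeve.

{"op": "carry_out", "data": {"rotation": [[0, 0, 0], [0, 0, 0], [0, 0, 0], [0, 0, 0], [0, 0, 0]], "slide": [[0, 0.02, 0], [0, 0.02, 0], [0, 0.02, 0], [0, 0.02, 0], [0, 0.02, 0]], "jaw": [1, 1, 1, 1, 1], "newtons": 40}}

```text
time: 32.6
ee_pos: [0.5761, 0.0029, 0.2684]
ee_rot: [-0.701, 0.091, -0.093, 0.701]
ft_force: [0.8, 0.6, 4.9]
grip_width: 0.0211
```

```bash
cat >> h.py <<'E'
def circ(a0,da,n=12,ctr=(.5562,-.070),r=.075):
    """rows from handle angle a0 (deg), step -da per row; slides in tool axes of current orientation, relative to ideal start"""
    s=manip.state();R0=R.from_quat(s['ee_rot']);P=lambda a:np.array([ctr[0]+r*np.cos(np.radians(a)),ctr[1]+r*np.sin(np.radians(a)),0])
    return [np.round(R0.inv().apply(P(a0-da*k)-P(a0))/.12,2).tolist() for k in range(1,n+1)]
def handle():
    s=manip.state(); e=np.array(s['ee_pos'][:2])-C0; print('t',round(s['time'],2),'r',np.hypot(*e).round(4),'ang',np.degrees(np.arctan2(e[1],e[0])).round(1),'z',s['ee_pos'][2].round(4),'f',np.round(s['ft_force'],1))
C0=np.array([.5562,-.070])
E
python3 - <<'E'
from h import *
handle()
for a in (74.8,74.8-120,74.8-240): print(circ(a,10))
E
```

```text
t 32.6 r 0.0756 ang 74.7 z 0.2684 f [0.8 0.6 4.9]
[[0.11, 0.0, -0.01], [0.21, 0.0, -0.04], [0.31, 0.0, -0.09], [0.4, 0.0, -0.15], [0.48, 0.0, -0.23], [0.54, 0.0, -0.31], [0.59, 0.0, -0.41], [0.61, 0.0, -0.52], [0.62, 0.0, -0.63], [0.61, 0.0, -0.74], [0.58, 0.0, -0.84], [0.54, 0.0, -0.94]]
[[-0.06, -0.0, -0.09], [-0.14, -0.0, -0.17], [-0.23, -0.0, -0.23], [-0.33, -0.0, -0.27], [-0.43, -0.0, -0.3], [-0.54, -0.0, -0.31], [-0.65, -0.0, -0.3], [-0.76, -0.0, -0.27], [-0.85, -0.0, -0.23], [-0.94, -0.0, -0.16], [-1.02, -0.0, -0.08], [-1.08, -0.0, 0.0]]
[[-0.05, -0.0, 0.1], [-0.07, 0.0, 0.2], [-0.08, 0.0, 0.31], [-0.07, 0.0, 0.42], [-0.04, 0.0, 0.53], [0.0, 0.0, 0.62], [0.07, 0.0, 0.71], [0.14, 0.0, 0.79], [0.23, 0.0, 0.85], [0.33, 0.0, 0.9], [0.44, 0.0, 0.93], [0.55, 0.0, 0.94]]
```

Run:
```python
import numpy as np
def seg(p0,p1,n):
    f=np.radians(np.linspace(p0,p1,n+1)[1:]);a=np.radians(p0)
    return [[round(float(.625*(np.sin(t)-np.sin(a))),3),0,round(float(.625*(np.cos(t)-np.cos(a))),3)] for t in f]
print(seg(0,53.13,5)); print(seg(53.13,233.13,12)); print(seg(233.13,413.13,12))
```

```text
[[0.115, 0, -0.011], [0.227, 0, -0.043], [0.33, 0, -0.094], [0.422, 0, -0.164], [0.5, 0, -0.25]]
[[0.08, 0, -0.142], [0.121, 0, -0.3], [0.119, 0, -0.463], [0.075, 0, -0.621], [-0.008, 0, -0.761], [-0.125, 0, -0.875], [-0.267, 0, -0.955], [-0.425, 0, -0.996], [-0.588, 0, -0.994], [-0.746, 0, -0.95], [-0.886, 0, -0.867], [-1.0, 0, -0.75]]
[[-0.08, 0, 0.142], [-0.121, 0, 0.3], [-0.119, 0, 0.463], [-0.075, 0, 0.621], [0.008, 0, 0.761], [0.125, 0, 0.875], [0.267, 0, 0.955], [0.425, 0, 0.996], [0.588, 0, 0.994], [0.746, 0, 0.95], [0.886, 0, 0.867], [1.0, 0, 0.75]]
```

{"op": "carry_out", "data": {"rotation": [[0, 0, 0], [0, 0, 0], [0, 0, 0], [0, 0, 0], [0, 0, 0]], "slide": [[0.115, 0, -0.011], [0.226, 0, -0.042], [0.33, 0, -0.094], [0.423, 0, -0.164], [0.5, 0, -0.25]], "jaw": [1, 1, 1, 1, 1]}}

```text
time: 33.1
ee_pos: [0.6258, -0.0414, 0.2682]
ee_rot: [-0.701, 0.092, -0.092, 0.702]
ft_force: [-3.0, 1.6, 5.9]
grip_width: 0.0213
```

Run:
```python
from h import *
handle(); p=shot('wrist','w22'); handle()
```

```text
t 33.1 r 0.0753 ang 22.4 z 0.2682 f [-3.   1.6  5.9]
t 33.15 r 0.0753 ang 20.4 z 0.2681 f [ 0.4 -1.9  5.2]
```

View pics/w22.png

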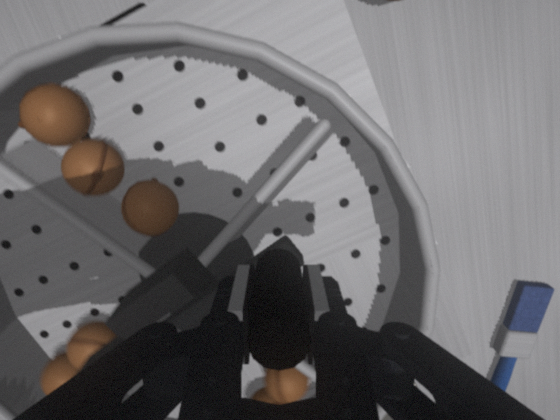

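{"op": "carry_out", "data": {"rotation": [[0, 0, 0], [0, 0, 0], [0, 0, 0], [0, 0, 0], [0, 0, 0], [0, 0, 0], [0, 0, 0], [0, 0, 0], [0, 0, 0], [0, 0, 0], [0, 0, 0], [0, 0, 0]], "slide": [[0.08, 0, -0.142], [0.121, 0, -0.3], [0.119, 0, -0.463], [0.075, 0, -0.621], [-0.008, 0, -0.761], [-0.125, 0, -0.875], [-0.267, 0, -0.955], [-0.425, 0, -0.996], [-0.588, 0, -0.994], [-0.746, 0, -0.95], [-0.886, 0, -0.867], [-1.0, 0, -0.75]], "jaw": [1, 1, 1, 1, 1, 1, 1, 1, 1, 1, 1, 1]}}

```text
time: 34.35
ee_pos: [0.4864, -0.0987, 0.2684]
ee_rot: [0.702, -0.091, 0.094, -0.7]
ft_force: [4.3, -2.2, 3.6]
grip_width: 0.021
```

Run:
```python
from h import *
handle(); p=shot('side','s12'); handle()
```

```text
t 34.35 r 0.0755 ang -157.6 z 0.2684 f [ 4.3 -2.2  3.6]
t 34.4 r 0.0755 ang -160.2 z 0.2683 f [-4.   3.3  5.8]
```

View pics/s12.png

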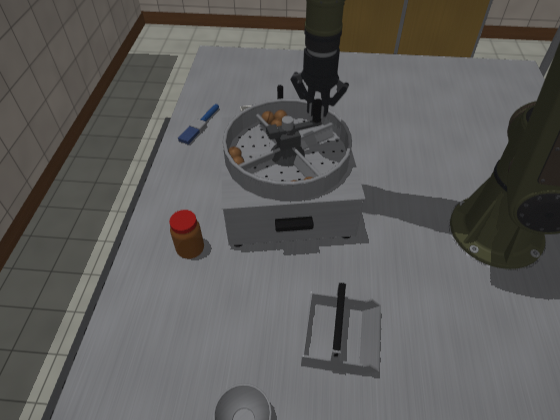

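{"op": "carry_out", "data": {"rotation": [[0, 0, 0], [0, 0, 0], [0, 0, 0], [0, 0, 0], [0, 0, 0], [0, 0, 0], [0, 0, 0], [0, 0, 0], [0, 0, 0], [0, 0, 0], [0, 0, 0], [0, 0, 0]], "slide": [[-0.08, 0, 0.142], [-0.121, 0, 0.3], [-0.119, 0, 0.463], [-0.075, 0, 0.621], [0.008, 0, 0.761], [0.125, 0, 0.875], [0.267, 0, 0.955], [0.425, 0, 0.996], [0.588, 0, 0.994], [0.746, 0, 0.95], [0.886, 0, 0.867], [1.0, 0, 0.75]], "jaw": [1, 1, 1, 1, 1, 1, 1, 1, 1, 1, 1, 1]}}

```text
time: 35.6
ee_pos: [0.6259, -0.0409, 0.2679]
ee_rot: [-0.701, 0.092, -0.091, 0.702]
ft_force: [-5.7, 0.6, 7.0]
grip_width: 0.0208
```

{"op": "carry_out", "data": {"rotation": [[0, 0, 0], [0, 0, 0], [0, 0, 0], [0, 0, 0], [0, 0, 0], [0, 0, 0], [0, 0, 0], [0, 0, 0], [0, 0, 0], [0, 0, 0], [0, 0, 0], [0, 0, 0]], "slide": [[0.08, 0, -0.142], [0.121, 0, -0.3], [0.119, 0, -0.463], [0.075, 0, -0.621], [-0.008, 0, -0.761], [-0.125, 0, -0.875], [-0.267, 0, -0.955], [-0.425, 0, -0.996], [-0.588, 0, -0.994], [-0.746, 0, -0.95], [-0.886, 0, -0.867], [-1.0, 0, -0.75]], "jaw": [1, 1, 1, 1, 1, 1, 1, 1, 1, 1, 1, 1]}}

```text
time: 36.8
ee_pos: [0.4864, -0.0988, 0.2683]
ee_rot: [0.702, -0.092, 0.093, -0.7]
ft_force: [2.1, -2.1, 4.4]
grip_width: 0.021
```

{"op": "carry_out", "data": {"rotation": [[0, 0, 0], [0, 0, 0], [0, 0, 0], [0, 0, 0], [0, 0, 0], [0, 0, 0], [0, 0, 0], [0, 0, 0], [0, 0, 0], [0, 0, 0], [0, 0, 0], [0, 0, 0]], "slide": [[-0.08, 0, 0.142], [-0.121, 0, 0.3], [-0.119, 0, 0.463], [-0.075, 0, 0.621], [0.008, 0, 0.761], [0.125, 0, 0.875], [0.267, 0, 0.955], [0.425, 0, 0.996], [0.588, 0, 0.994], [0.746, 0, 0.95], [0.886, 0, 0.867], [1.0, 0, 0.75]], "jaw": [1, 1, 1, 1, 1, 1, 1, 1, 1, 1, 1, 1]}}

```text
time: 38.0
ee_pos: [0.6258, -0.0405, 0.2679]
ee_rot: [-0.7, 0.092, -0.091, 0.702]
ft_force: [-4.7, 1.6, 7.1]
grip_width: 0.0213
```

Run:
```python
from h import *
handle(); p=shot('side','s13');print(tip('crank',p)); handle(); print(len(tip('walnut1',p,9)))
```

```text
t 38.0 r 0.0756 ang 23.0 z 0.2679 f [-4.7  1.6  7.1]
[([0.5559, -0.0682, 0.2076], 0.71)]
t 38.1 r 0.0756 ang 20.7 z 0.2679 f [ 0.7 -0.7  7.7]
5
```

View pics/s13.png

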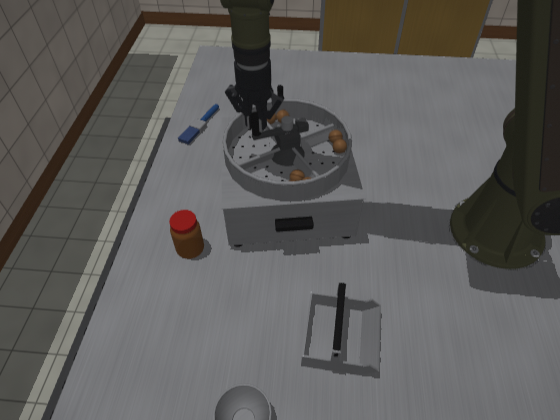

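{"op": "carry_out", "data": {"rotation": [[0, 0, 0], [0, 0, 0], [0, 0, 0], [0, 0, 0], [0, 0, 0], [0, 0, 0], [0, 0, 0], [0, 0, 0], [0, 0, 0], [0, 0, 0], [0, 0, 0], [0, 0, 0]], "slide": [[0.08, 0, -0.142], [0.121, 0, -0.3], [0.119, 0, -0.463], [0.075, 0, -0.621], [-0.008, 0, -0.761], [-0.125, 0, -0.875], [-0.267, 0, -0.955], [-0.425, 0, -0.996], [-0.588, 0, -0.994], [-0.746, 0, -0.95], [-0.886, 0, -0.867], [-1.0, 0, -0.75]], "jaw": [1, 1, 1, 1, 1, 1, 1, 1, 1, 1, 1, 1]}}

```text
time: 39.35
ee_pos: [0.4864, -0.0986, 0.2683]
ee_rot: [0.702, -0.092, 0.093, -0.7]
ft_force: [2.1, -3.3, 5.9]
grip_width: 0.0211
```

{"op": "carry_out", "data": {"rotation": [[0, 0, 0], [0, 0, 0], [0, 0, 0], [0, 0, 0], [0, 0, 0], [0, 0, 0], [0, 0, 0], [0, 0, 0], [0, 0, 0], [0, 0, 0], [0, 0, 0], [0, 0, 0]], "slide": [[-0.08, 0, 0.142], [-0.121, 0, 0.3], [-0.119, 0, 0.463], [-0.075, 0, 0.621], [0.008, 0, 0.761], [0.125, 0, 0.875], [0.267, 0, 0.955], [0.425, 0, 0.996], [0.588, 0, 0.994], [0.746, 0, 0.95], [0.886, 0, 0.867], [1.0, 0, 0.75]], "jaw": [1, 1, 1, 1, 1, 1, 1, 1, 1, 1, 1, 1]}}

```text
time: 40.55
ee_pos: [0.6257, -0.0403, 0.2679]
ee_rot: [-0.7, 0.092, -0.091, 0.702]
ft_force: [-5.3, 1.0, 8.5]
grip_width: 0.0211
```

Run:
```python
from h import *
handle(); p=shot('side','s14');print(tip('crank',p)); handle(); print(len(tip('walnut1',p,9)))
p=shot('wrist','w23')
```

```text
t 40.55 r 0.0756 ang 23.1 z 0.2679 f [-5.3  1.   8.5]
[([0.5574, -0.0695, 0.21], 0.69)]
t 40.65 r 0.0756 ang 20.9 z 0.2678 f [ 0.5 -1.3  7.4]
5
```

View pics/s14.png

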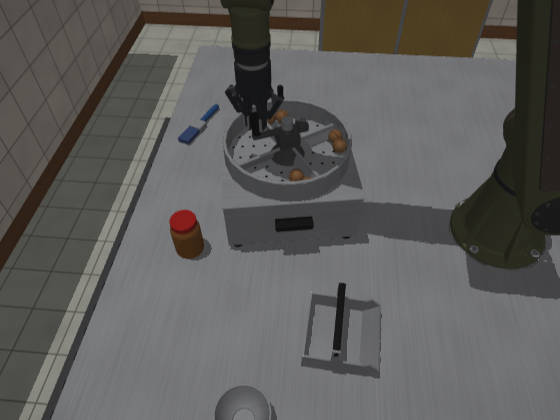

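View pics/w23.png

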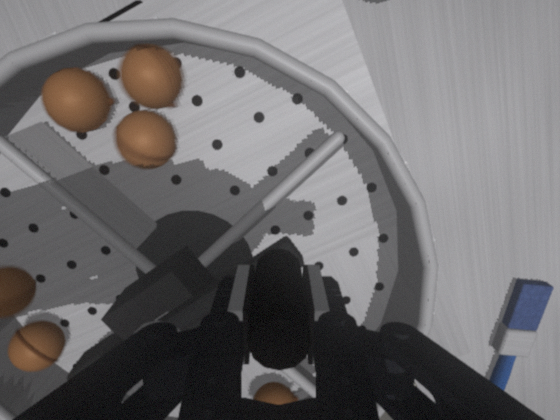

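{"op": "carry_out", "data": {"rotation": [[0, 0, 0], [0, 0, 0], [0, 0, 0], [0, 0, 0], [0, 0, 0], [0, 0, 0], [0, 0, 0], [0, 0, 0]], "slide": [[0, 0, 0], [0, 0, 0], [0, 0, 0], [0, -0.1, 0], [0, -0.4, 0], [0, -0.7, 0], [0, -0.7, 0], [0, -0.7, 0]], "jaw": [0.4, 0.4, 0.4, 0.4, 0.4, 0.4, 0.4, 0.4]}}

```text
time: 41.55
ee_pos: [0.6263, -0.0417, 0.3532]
ee_rot: [-0.701, 0.091, -0.093, 0.701]
ft_force: [0.6, 0.2, 0.1]
grip_width: 0.0513
```

Run:
```python
from h import *
p=shot('top','t8');print(tip('crank',p),tip('gate_knob',p),tip('tray',p)); 
p=shot('side','s15');print(tip('crank',p),tip('gate_knob',p),tip('crank_handle',p),tip('tray',p));
p=shot('wrist','w24')
plan([.5914,-.2648,.32],10.3)
```

```text
[] [([0.5872, -0.265, 0.212], 0.45)] [([0.4179, 0.3282, -0.0024], 0.61)]
[] [([0.5854, -0.2622, 0.2158], 0.68)] [([0.6257, -0.0478, 0.2833], 0.59)] [([0.4222, 0.3329, 0.001], 0.7)]
now [ 0.6255 -0.0417  0.3512] t 42.05 f [-0.1 -0.4  0.2] w 0.0511 j [-0.067  0.356  0.281  1.495  0.     1.765]
rot [-0.0, -0.113, 0.0] slide [0.11, 0.139, -1.0] rows>= 2.4
rot [-0.0, -0.098, 0.0] slide [-0.11, 0.121, -0.867] rows>= 2.1
```

View pics/w24.png

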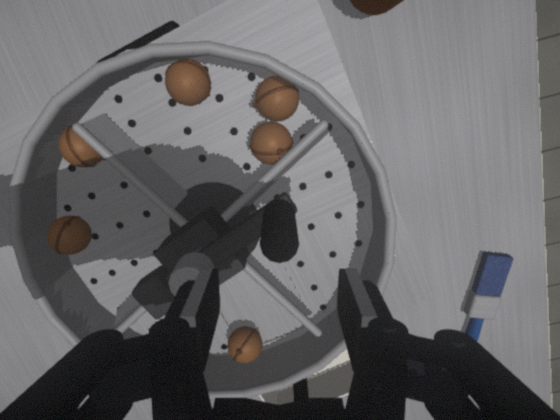

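View pics/s15.png

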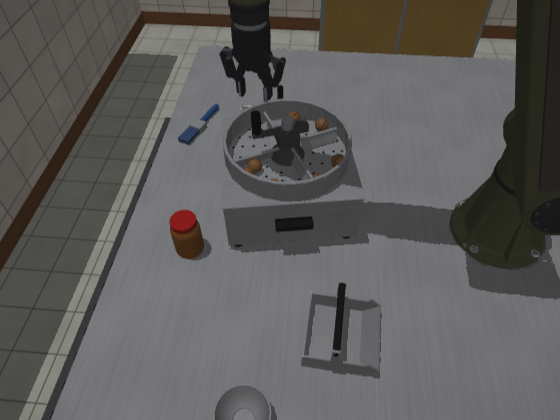

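Run:
```python
from h import *
im=cv2.imread('pics/t8.png');cv2.imwrite('pics/c8.png',cv2.resize(im[150:300,250:450],(800,600),interpolation=cv2.INTER_CUBIC))
```

```text
(no output)
```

View pics/c8.png

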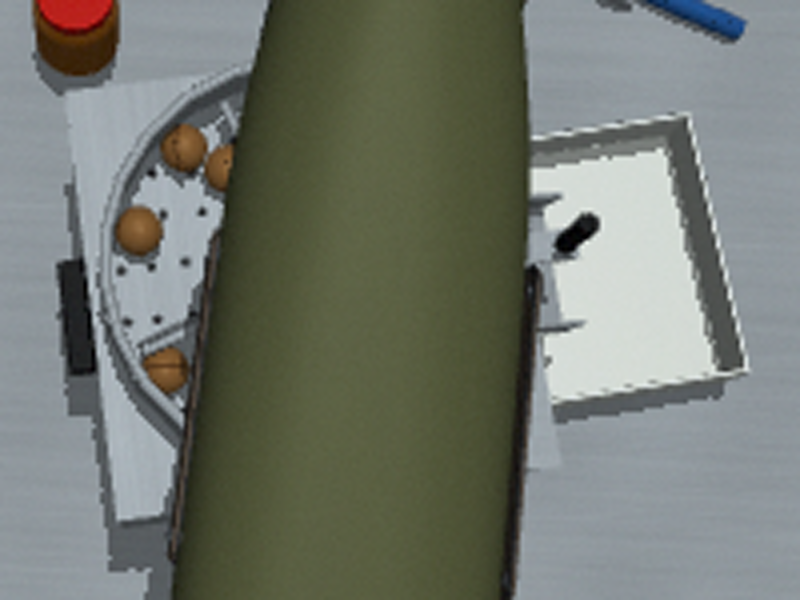

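{"op": "carry_out", "data": {"rotation": [[0, -0.11, 0], [0, -0.11, 0], [0, -0.11, 0], [0, -0.11, 0]], "slide": [[0.11, 0, -1], [0.11, 0, -1], [0.11, 0, -1], [0.11, 0, -1]], "jaw": [0.4, 0.4, 0.4, 0.4]}}

```text
time: 42.45
ee_pos: [0.6067, -0.1642, 0.3513]
ee_rot: [0.707, -0.012, 0.013, -0.707]
ft_force: [-0.6, 0.3, -0.7]
grip_width: 0.0516
```

Run:
```python
from h import *
p=shot('wrist','w25')
plan([.5914,-.2648,.31],10.3)
```

```text
now [ 0.6071 -0.1624  0.3514] t 42.5 f [ 0.7  0.1 -0.3] w 0.0514 j [-2.620e-01  3.590e-01  2.850e-01  1.497e+00  1.000e-03  1.343e+00]
rot [-0.0, -0.102, 0.0] slide [-0.102, 0.344, -0.857] rows>= 2.2
```

View pics/w25.png

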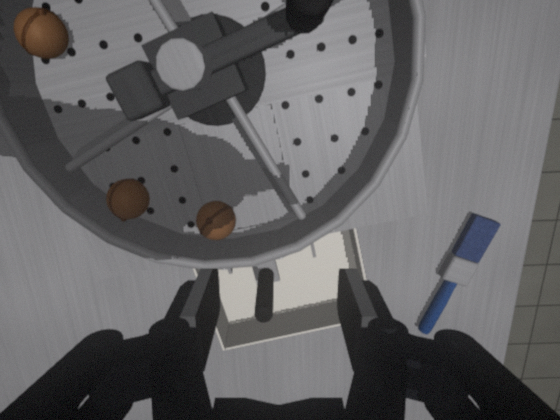

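{"op": "carry_out", "data": {"rotation": [[0, -0.1, 0], [0, -0.1, 0], [0, -0.1, 0], [0, -0.1, 0]], "slide": [[-0.1, 0.34, -0.86], [-0.1, 0.34, -0.86], [-0.1, 0.34, -0.86], [-0.1, 0.34, -0.86]], "jaw": [0.4, 0.4, 0.4, 0.4]}}

```text
time: 42.9
ee_pos: [0.5917, -0.2642, 0.3094]
ee_rot: [-0.704, -0.062, 0.063, 0.705]
ft_force: [-0.2, -0.3, 0.1]
grip_width: 0.0512
```

Run:
```python
from h import *
p=shot('wrist','w26');print(tip('gate_knob',p))
plan([.591,-.2648,.202],10.3)
```

```text
[([0.5903, -0.2655, 0.2152], 0.78)]
now [ 0.5928 -0.2625  0.3111] t 43.0 f [-0.4  0.1  0.2] w 0.0514 j [-4.180e-01  3.950e-01  2.470e-01  1.422e+00  1.000e-03  9.740e-01]
rot [-0.0, -0.0, 0.001] slide [-0.019, 0.909, -0.017] rows>= 2.2
```

View pics/w26.png

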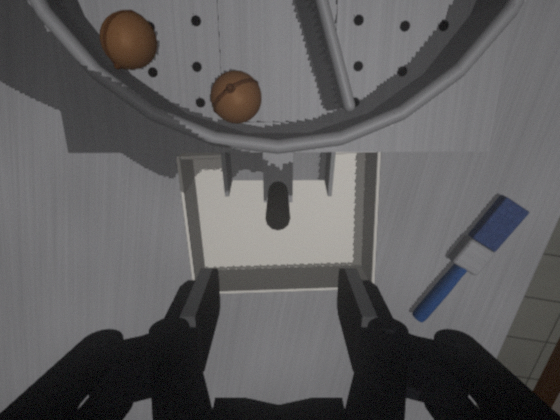

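{"op": "carry_out", "data": {"rotation": [[0, 0, 0], [0, 0, 0], [0, 0, 0], [0, 0, 0], [0, 0, 0], [0, 0, 0], [0, 0, 0], [0, 0, 0], [0, 0, 0]], "slide": [[-0.02, 0.3, -0.015], [-0.02, 0.6, -0.015], [-0.02, 0.9, -0.015], [-0.02, 0.9, -0.015], [-0.02, 0.9, -0.015], [-0.02, 0.9, -0.015], [-0.02, 0.9, -0.015], [-0.02, 0.9, -0.015], [-0.02, 0.9, -0.015]], "jaw": [0.4, 0.4, 0.4, 0.4, 0.9, 0.9, 0.9, 0.9, 0.9], "newtons": 30}}

```text
time: 43.9
ee_pos: [0.5914, -0.2662, 0.2058]
ee_rot: [0.705, 0.065, -0.062, -0.704]
ft_force: [-2.5, 1.4, 6.2]
grip_width: 0.0147
```

{"op": "carry_out", "data": {"rotation": [[0, 0, 0], [0, 0, 0], [0, 0, 0], [0, 0, 0], [0, 0, 0], [0, 0, 0], [0, 0, 0], [0, 0, 0]], "slide": [[-0.1, 0, 0], [-0.2, 0, 0], [-0.3, 0, 0], [-0.4, 0, 0], [-0.5, 0, 0], [-0.6, 0, 0], [-0.7, 0, 0], [-0.7, 0, 0]], "jaw": [0.9, 0.9, 0.9, 0.9, 0.9, 0.9, 0.9, 0.9]}}

```text
time: 44.7
ee_pos: [0.5079, -0.2814, 0.2058]
ee_rot: [0.705, 0.064, -0.061, -0.704]
ft_force: [-2.7, 2.9, 9.7]
grip_width: 0.0151
```

Run:
```python
from h import *
p=shot('wrist','w27');print(tip('gate_knob',p))
plan([.5028,-.281,.202],10.3)
```

```text
[([0.507, -0.28, 0.2159], 0.79)]
now [ 0.5082 -0.2814  0.2058] t 44.8 f [-2.5  2.3 10.1] w 0.015 j [-5.060e-01  2.850e-01 -1.440e-01  1.137e+00  1.000e-03  8.860e-01]
rot [0.001, -0.001, 0.002] slide [-0.044, 0.031, 0.011] rows>= 0.1
```

View pics/w27.png

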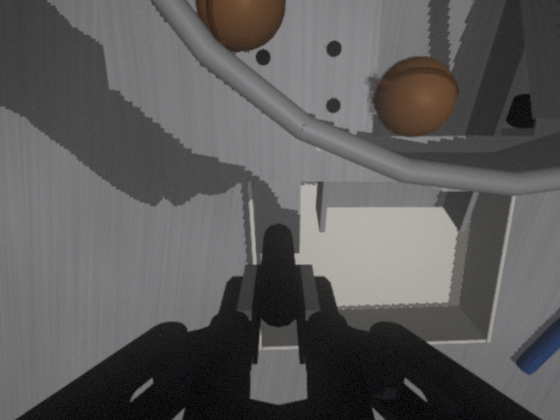

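{"op": "carry_out", "data": {"rotation": [[0, 0, 0], [0, 0, 0], [0, 0, 0]], "slide": [[-0.05, 0, 0], [-0.05, 0, 0], [-0.05, 0, 0]], "jaw": [0.9, 0.9, 0.9]}}

```text
time: 45.1
ee_pos: [0.5031, -0.2823, 0.2058]
ee_rot: [0.705, 0.065, -0.061, -0.704]
ft_force: [-1.7, 2.9, 8.7]
grip_width: 0.0151
```

{"op": "carry_out", "data": {"rotation": [[0, 0, 0], [0, 0, 0], [0, 0, 0], [0, 0, 0], [0, 0, 0], [0, 0, 0], [0, 0, 0], [0, 0, 0]], "slide": [[0.01, 0, 0], [0.01, 0, 0], [0.01, 0, 0], [0.01, 0, 0], [0.01, -0.4, 0], [0.01, -0.8, 0], [0.01, -1, 0], [0.01, -1, 0]], "jaw": [0.4, 0.4, 0.4, 0.4, 0.4, 0.4, 0.4, 0.4]}}

```text
time: 45.9
ee_pos: [0.5046, -0.2829, 0.327]
ee_rot: [0.706, 0.065, -0.061, -0.703]
ft_force: [0.2, -0.2, 0.1]
grip_width: 0.051
```

Run:
```python
from h import *
p=shot('side','s16');print(tip('gate_knob',p),tip('crank_handle',p),tip('crank',p));
print(tip('walnut1',p,9))
h=tip('crank_handle',p)[0][0];d=np.array(h[:2])-C0;print(np.degrees(np.arctan2(d[1],d[0])))
plan([.6265,-.043,.36],-15.2)
```

```text
[([0.5006, -0.2797, 0.2179], 0.62)] [([0.6276, -0.0434, 0.2853], 0.9)] [([0.5584, -0.071, 0.2064], 0.76)]
[([0.6463, 0.0279, 0.1836], 0.59), ([0.6302, -0.0037, 0.1843], 0.56), ([0.4321, -0.0348, 0.1803], 0.47), ([0.4747, 0.036, 0.1849], 0.35)]
20.432828679398682
now [ 0.5021 -0.2814  0.3209] t 46.2 f [-0.2 -0.1  0.3] w 0.0515 j [-0.511  0.251  0.071  1.394  0.     0.881]
rot [-0.0, 0.12, -0.0] slide [0.775, -0.183, 1.0] rows>= 3.1
rot [-0.0, 0.092, -0.0] slide [0.388, -0.142, 0.896] rows>= 2.4
```

View pics/s16.png

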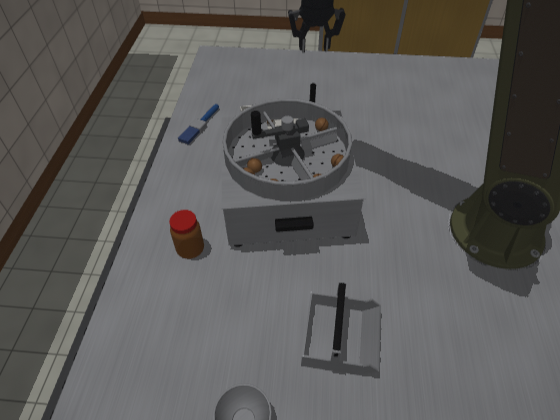

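{"op": "carry_out", "data": {"rotation": [[0, 0.12, 0], [0, 0.12, 0], [0, 0.12, 0], [0, 0.12, 0]], "slide": [[0.77, -0.3, 1], [0.77, -0.3, 1], [0.77, -0.3, 1], [0.77, -0.3, 1]], "jaw": [0.4, 0.4, 0.4, 0.4]}}

```text
time: 46.6
ee_pos: [0.5742, -0.1432, 0.3587]
ee_rot: [-0.706, 0.023, -0.024, 0.707]
ft_force: [0.3, -0.3, -0.3]
grip_width: 0.0514
```

Run:
```python
from h import *
plan([.6265,-.0435,.36],-15.2)
```

```text
now [ 0.5742 -0.1432  0.3587] t 46.6 f [ 0.3 -0.3 -0.3] w 0.0514 j [-0.246  0.283  0.198  1.485  0.002  1.393]
rot [-0.001, 0.094, 0.001] slide [0.379, -0.009, 0.859] rows>= 2.3
```

{"op": "carry_out", "data": {"rotation": [[0, 0.095, 0], [0, 0.095, 0], [0, 0.095, 0], [0, 0.095, 0], [0, 0.095, 0]], "slide": [[0.38, 0, 0.86], [0.38, 0, 0.86], [0.38, 0, 0.86], [0.38, 0, 0.86], [0.38, 0, 0.86]], "jaw": [0.4, 0.4, 0.4, 0.4, 0.4]}}

```text
time: 47.1
ee_pos: [0.6248, -0.0484, 0.3579]
ee_rot: [0.701, -0.096, 0.095, -0.7]
ft_force: [-0.6, 0.4, -0.8]
grip_width: 0.0515
```

Run:
```python
from h import *
p=shot('wrist','w28');print(tip('crank_handle',p))
plan([.6265,-.043,.268],-15.2)
```

```text
[([0.6234, -0.043, 0.2834], 0.64)]
now [ 0.6247 -0.0492  0.3586] t 47.2 f [ 0.1  0.  -0.5] w 0.0511 j [-0.078  0.357  0.299  1.513 -0.     1.765]
rot [0.0, -0.004, 0.0] slide [0.0, 0.755, 0.054] rows>= 1.8
```

View pics/w28.png

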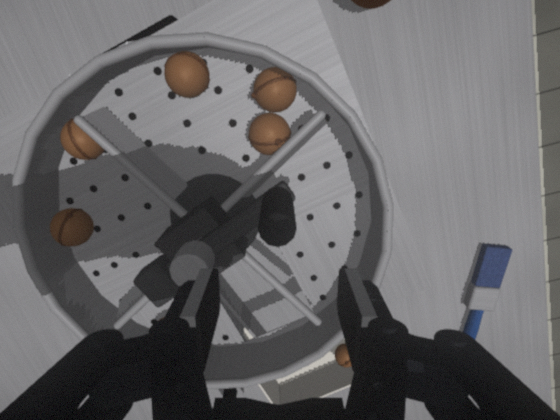

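{"op": "carry_out", "data": {"rotation": [[0, 0, 0], [0, 0, 0], [0, 0, 0], [0, 0, 0], [0, 0, 0], [0, 0, 0], [0, 0, 0], [0, 0, 0], [0, 0, 0]], "slide": [[0, 0.2, 0.05], [0, 0.4, 0.05], [0, 0.6, 0.05], [0, 0.755, 0.05], [0, 0.755, 0.05], [0, 0.755, 0.05], [0, 0.755, 0.05], [0, 0.755, 0.05], [0, 0.755, 0.05]], "jaw": [0.4, 0.4, 0.4, 0.4, 0.4, 1, 1, 1, 1], "newtons": 40}}

```text
time: 48.1
ee_pos: [0.6274, -0.0423, 0.2696]
ee_rot: [0.701, -0.095, 0.097, -0.7]
ft_force: [-2.0, -0.7, 4.9]
grip_width: 0.021
```

Run:
```python
from h import *
handle(); plan([.6265,-.0435,.268],-15.2)
```

```text
t 48.1 r 0.0764 ang 21.2 z 0.2696 f [-2.  -0.7  4.9]
now [ 0.6274 -0.0423  0.2696] t 48.1 f [-2.  -0.7  4.9] w 0.021 j [-6.700e-02  3.570e-01  9.900e-02  1.311e+00 -1.000e-03  1.775e+00]
rot [0.0, -0.003, 0.001] slide [-0.004, 0.013, -0.011] rows>= 0.0
```

Good; half turn.

{"op": "carry_out", "data": {"rotation": [[0, 0, 0], [0, 0, 0], [0, 0, 0], [0, 0, 0], [0, 0, 0], [0, 0, 0], [0, 0, 0], [0, 0, 0], [0, 0, 0], [0, 0, 0], [0, 0, 0], [0, 0, 0]], "slide": [[0.08, 0, -0.142], [0.121, 0, -0.3], [0.119, 0, -0.463], [0.075, 0, -0.621], [-0.008, 0, -0.761], [-0.125, 0, -0.875], [-0.267, 0, -0.955], [-0.425, 0, -0.996], [-0.588, 0, -0.994], [-0.746, 0, -0.95], [-0.886, 0, -0.867], [-1.0, 0, -0.75]], "jaw": [1, 1, 1, 1, 1, 1, 1, 1, 1, 1, 1, 1]}}

```text
time: 49.3
ee_pos: [0.4874, -0.0983, 0.27]
ee_rot: [0.702, -0.095, 0.098, -0.699]
ft_force: [-0.6, -4.5, 5.9]
grip_width: 0.021
```

{"op": "carry_out", "data": {"rotation": [[0, 0, 0], [0, 0, 0], [0, 0, 0], [0, 0, 0], [0, 0, 0], [0, 0, 0], [0, 0, 0], [0, 0, 0], [0, 0, 0], [0, 0, 0], [0, 0, 0], [0, 0, 0]], "slide": [[-0.08, 0, 0.142], [-0.121, 0, 0.3], [-0.119, 0, 0.463], [-0.075, 0, 0.621], [0.008, 0, 0.761], [0.125, 0, 0.875], [0.267, 0, 0.955], [0.425, 0, 0.996], [0.588, 0, 0.994], [0.746, 0, 0.95], [0.886, 0, 0.867], [1.0, 0, 0.75]], "jaw": [1, 1, 1, 1, 1, 1, 1, 1, 1, 1, 1, 1]}}

```text
time: 50.5
ee_pos: [0.6273, -0.0417, 0.2693]
ee_rot: [-0.7, 0.095, -0.096, 0.701]
ft_force: [-7.8, 0.6, 6.7]
grip_width: 0.021
```

Run:
```python
from h import *
handle(); p=shot('side','s17');print(tip('crank',p)); handle(); print(tip('walnut1',p,9))
p=shot('top','t17')
im=cv2.imread('pics/t17.png');cv2.imwrite('pics/c9.png',cv2.resize(im[150:300,250:450],(800,600),interpolation=cv2.INTER_CUBIC))
```

```text
t 50.5 r 0.0766 ang 21.7 z 0.2693 f [-7.8  0.6  6.7]
[([0.5556, -0.0681, 0.2056], 0.61)]
t 50.6 r 0.0766 ang 19.7 z 0.2692 f [-1.8 -0.9  6.9]
[([0.6058, -0.1876, 0.1754], 0.6), ([0.4176, 0.3297, 0.093], 0.42), ([0.6281, -0.0452, 0.2834], 0.38)]
```

View pics/s17.png

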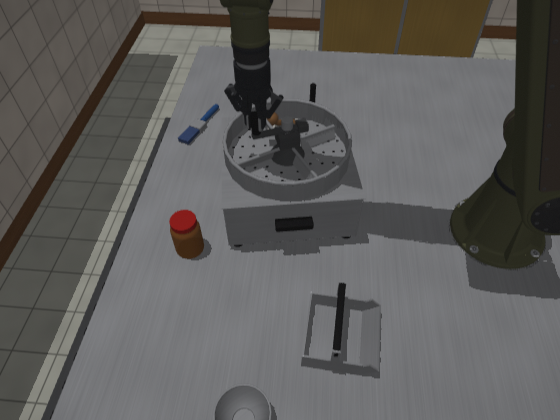

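View pics/c9.png

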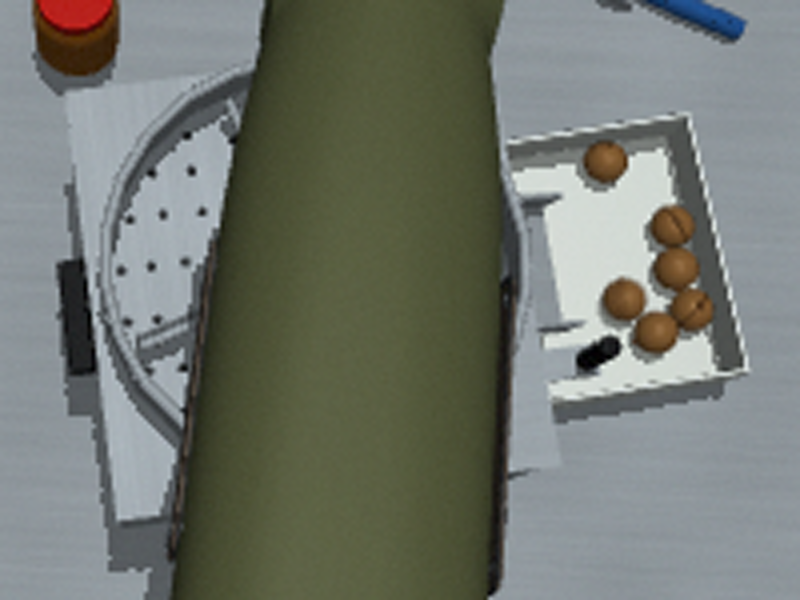

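Six are in the tub; one remains near the gate at (0.606,-0.188). Another turn.

{"op": "carry_out", "data": {"rotation": [[0, 0, 0], [0, 0, 0], [0, 0, 0], [0, 0, 0], [0, 0, 0], [0, 0, 0], [0, 0, 0], [0, 0, 0], [0, 0, 0], [0, 0, 0], [0, 0, 0], [0, 0, 0]], "slide": [[0.08, 0, -0.142], [0.121, 0, -0.3], [0.119, 0, -0.463], [0.075, 0, -0.621], [-0.008, 0, -0.761], [-0.125, 0, -0.875], [-0.267, 0, -0.955], [-0.425, 0, -0.996], [-0.588, 0, -0.994], [-0.746, 0, -0.95], [-0.886, 0, -0.867], [-1.0, 0, -0.75]], "jaw": [1, 1, 1, 1, 1, 1, 1, 1, 1, 1, 1, 1]}}

```text
time: 51.9
ee_pos: [0.4873, -0.0981, 0.2699]
ee_rot: [0.702, -0.095, 0.098, -0.699]
ft_force: [-1.4, -4.5, 6.8]
grip_width: 0.0212
```

{"op": "carry_out", "data": {"rotation": [[0, 0, 0], [0, 0, 0], [0, 0, 0], [0, 0, 0], [0, 0, 0], [0, 0, 0], [0, 0, 0], [0, 0, 0], [0, 0, 0], [0, 0, 0], [0, 0, 0], [0, 0, 0]], "slide": [[-0.08, 0, 0.142], [-0.121, 0, 0.3], [-0.119, 0, 0.463], [-0.075, 0, 0.621], [0.008, 0, 0.761], [0.125, 0, 0.875], [0.267, 0, 0.955], [0.425, 0, 0.996], [0.588, 0, 0.994], [0.746, 0, 0.95], [0.886, 0, 0.867], [1.0, 0, 0.75]], "jaw": [1, 1, 1, 1, 1, 1, 1, 1, 1, 1, 1, 1]}}

```text
time: 53.1
ee_pos: [0.6273, -0.0416, 0.2693]
ee_rot: [-0.7, 0.095, -0.095, 0.701]
ft_force: [-7.7, 0.6, 7.6]
grip_width: 0.0214
```

Run:
```python
from h import *
handle(); p=shot('side','s18');print(tip('crank',p)); handle(); print(tip('walnut1',p,9))
p=shot('top','t18')
im=cv2.imread('pics/t18.png');cv2.imwrite('pics/c10.png',cv2.resize(im[150:300,250:450],(800,600),interpolation=cv2.INTER_CUBIC))
```

```text
t 53.1 r 0.0766 ang 21.8 z 0.2693 f [-7.7  0.6  7.6]
[([0.5534, -0.0709, 0.2099], 0.61)]
t 53.2 r 0.0766 ang 19.8 z 0.2692 f [-1.4 -1.4  6. ]
[([0.5964, -0.3563, 0.0207], 0.38), ([0.5573, -0.069, 0.2079], 0.37)]
```

View pics/c10.png

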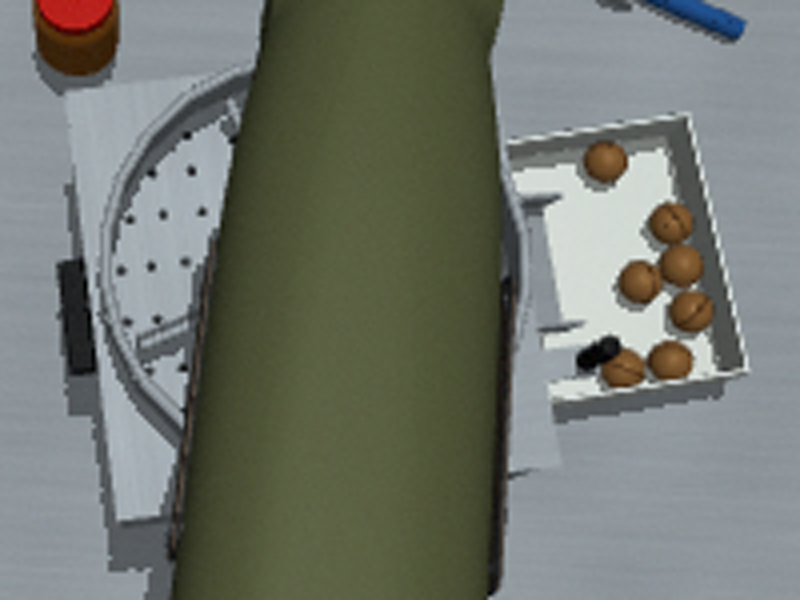

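View pics/s18.png

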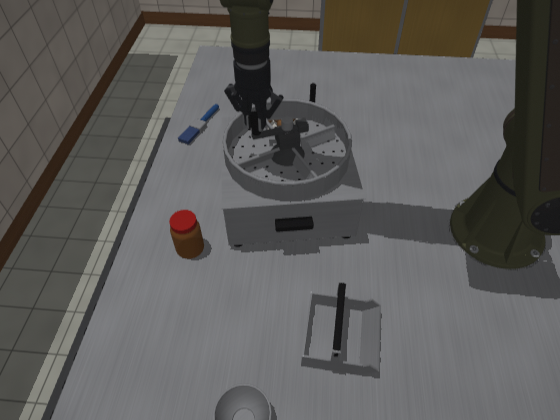

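Run:
```python
import cv2
im=cv2.imread('pics/s18.png');cv2.imwrite('pics/c11.png',cv2.resize(im[70:200,210:370],(800,650),interpolation=cv2.INTER_CUBIC)[:600])
```

```text
(no output)
```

View pics/c11.png

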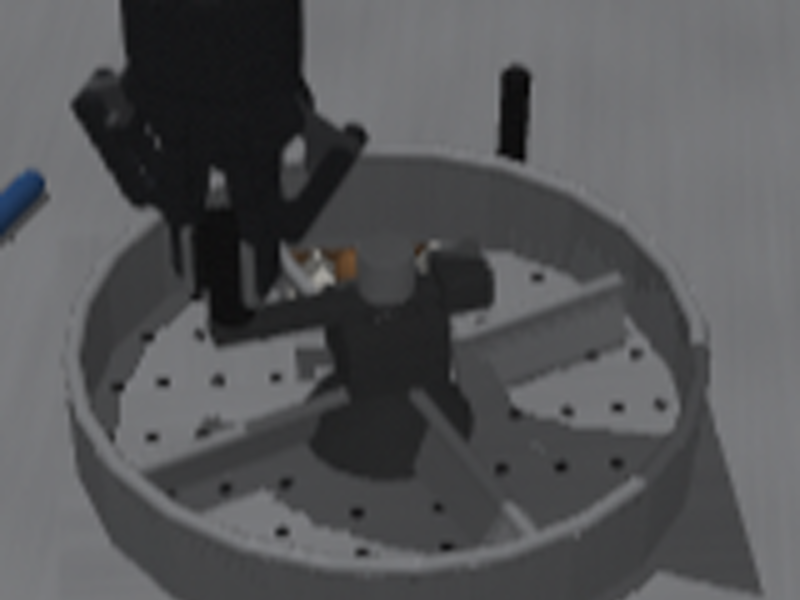

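{"op": "carry_out", "data": {"rotation": [[0, 0, 0], [0, 0, 0], [0, 0, 0], [0, 0, 0], [0, 0, 0], [0, 0, 0], [0, 0, 0], [0, 0, 0]], "slide": [[0, 0, 0], [0, 0, 0], [0, 0, 0], [0, -0.1, 0], [0, -0.4, 0], [0, -0.7, 0], [0, -0.7, 0], [0, -0.7, 0]], "jaw": [0.4, 0.4, 0.4, 0.4, 0.4, 0.4, 0.4, 0.4]}}

```text
time: 54.1
ee_pos: [0.6277, -0.0418, 0.3539]
ee_rot: [-0.7, 0.094, -0.097, 0.701]
ft_force: [-0.2, -0.2, 0.2]
grip_width: 0.0513
```

Run:
```python
from h import *
p=shot('wrist','w30');print(tip('crank',p),tip('crank_handle',p))
p=shot('side','s19');print(tip('crank',p),tip('gate_knob',p),tip('crank_handle',p));
plan([.5025,-.282,.32],10.3)
```

```text
[([0.5549, -0.0703, 0.2129], 0.58)] [([0.6251, -0.0468, 0.2824], 0.95)]
[([0.5575, -0.0684, 0.2069], 0.65)] [([0.501, -0.2784, 0.2155], 0.5)] [([0.6259, -0.0462, 0.2824], 0.56)]
now [ 0.6266 -0.0419  0.3513] t 54.45 f [0.2 0.3 0.5] w 0.0512 j [-0.067  0.359  0.285  1.498  0.     1.775]
rot [-0.0, -0.098, -0.0] slide [-0.208, 0.118, -1.0] rows>= 2.5
rot [-0.0, -0.104, -0.0] slide [-0.435, 0.126, -1.0] rows>= 2.6
rot [-0.0, -0.013, -0.0] slide [-0.083, 0.016, -0.114] rows>= 0.3
```

View pics/w30.png

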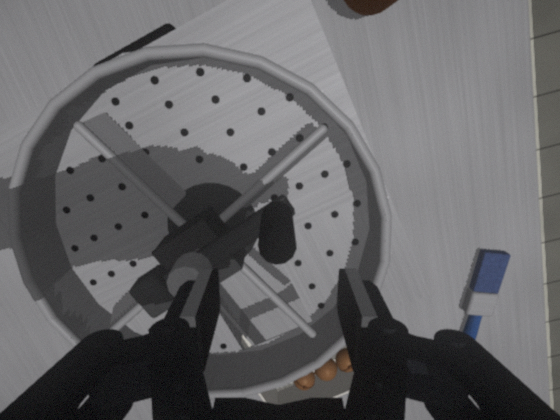

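{"op": "carry_out", "data": {"rotation": [[0, -0.1, 0], [0, -0.1, 0], [0, -0.1, 0], [0, -0.1, 0]], "slide": [[-0.2, 0, -1], [-0.2, 0, -1], [-0.2, 0, -1], [-0.2, 0, -1]], "jaw": [0.4, 0.4, 0.4, 0.4]}}

```text
time: 54.85
ee_pos: [0.5701, -0.1538, 0.3521]
ee_rot: [0.707, -0.023, 0.023, -0.706]
ft_force: [0.2, 1.4, 1.1]
grip_width: 0.0517
```

{"op": "carry_out", "data": {"rotation": [[0, -0.105, 0], [0, -0.105, 0], [0, -0.105, 0], [0, -0.105, 0]], "slide": [[-0.44, 0.2, -1], [-0.44, 0.2, -1], [-0.44, 0.2, -1], [-0.44, 0.2, -1]], "jaw": [0.4, 0.4, 0.4, 0.4]}}

```text
time: 55.25
ee_pos: [0.5097, -0.2699, 0.3267]
ee_rot: [-0.705, -0.054, 0.055, 0.705]
ft_force: [0.7, 0.4, -0.3]
grip_width: 0.0511
```

Run:
```python
from h import *
p=shot('wrist','w31');print(tip('gate_knob',p))
plan([.5025,-.282,.31],10.3)
```

```text
[([0.5028, -0.2833, 0.2171], 0.97)]
now [ 0.5116 -0.2674  0.3277] t 55.35 f [0.6 0.4 0.2] w 0.0513 j [-4.820e-01  2.520e-01  8.800e-02  1.407e+00  1.000e-03  9.320e-01]
rot [-0.0, -0.011, 0.0] slide [-0.094, 0.147, -0.109] rows>= 0.5
```

{"op": "carry_out", "data": {"rotation": [[0, -0.011, 0], [0, -0.011, 0], [0, -0.011, 0], [0, -0.011, 0]], "slide": [[-0.09, 0.15, -0.11], [-0.09, 0.15, -0.11], [-0.09, 0.15, -0.11], [-0.09, 0.15, -0.11]], "jaw": [0.4, 0.4, 0.4, 0.4]}}

```text
time: 55.75
ee_pos: [0.504, -0.2813, 0.3107]
ee_rot: [0.704, 0.065, -0.064, -0.704]
ft_force: [0.8, -0.6, -0.7]
grip_width: 0.0513
```

Run:
```python
from h import *
p=shot('wrist','w32');print(tip('gate_knob',p))
plan([.5025,-.282,.205],10.3)
```

```text
[([0.5028, -0.2816, 0.2151], 0.9)]
now [ 0.5038 -0.2816  0.3108] t 55.85 f [ 0.2  0.6 -0.2] w 0.051 j [-5.100e-01  2.510e-01  4.800e-02  1.367e+00  1.000e-03  8.790e-01]
rot [0.0, 0.001, 0.001] slide [-0.013, 0.881, -0.001] rows>= 2.1
```

View pics/w32.png

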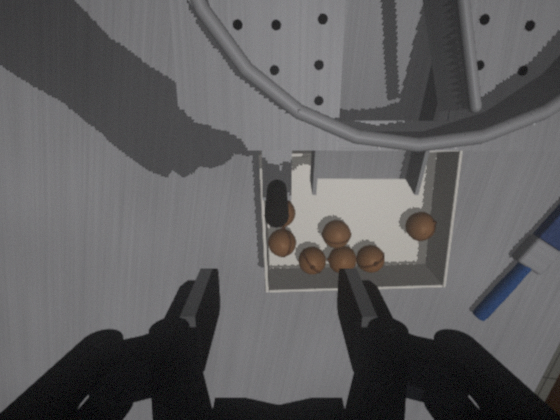

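{"op": "carry_out", "data": {"rotation": [[0, 0, 0], [0, 0, 0], [0, 0, 0], [0, 0, 0], [0, 0, 0], [0, 0, 0], [0, 0, 0], [0, 0, 0], [0, 0, 0]], "slide": [[-0.01, 0.3, 0], [-0.01, 0.6, 0], [-0.01, 0.88, 0], [-0.01, 0.88, 0], [-0.01, 0.88, 0], [-0.01, 0.88, 0], [-0.01, 0.88, 0], [-0.01, 0.88, 0], [-0.01, 0.88, 0]], "jaw": [0.4, 0.4, 0.4, 0.4, 0.9, 0.9, 0.9, 0.9, 0.9], "newtons": 30}}

```text
time: 56.75
ee_pos: [0.5034, -0.2832, 0.207]
ee_rot: [0.705, 0.065, -0.062, -0.703]
ft_force: [0.1, 0.8, 7.2]
grip_width: 0.0152
```

{"op": "carry_out", "data": {"rotation": [[0, 0, 0], [0, 0, 0], [0, 0, 0], [0, 0, 0], [0, 0, 0], [0, 0, 0], [0, 0, 0], [0, 0, 0], [0, 0, 0], [0, 0, 0]], "slide": [[0.1, 0, 0], [0.2, 0, 0], [0.3, 0, 0], [0.4, 0, 0], [0.5, 0, 0], [0.6, 0, 0], [0.68, 0, 0], [0.75, 0, 0], [0.79, 0, 0], [0.79, 0, 0]], "jaw": [0.9, 0.9, 0.9, 0.9, 0.9, 0.9, 0.9, 0.9, 0.9, 0.9]}}

```text
time: 57.75
ee_pos: [0.5918, -0.2671, 0.2069]
ee_rot: [0.706, 0.062, -0.065, -0.703]
ft_force: [-15.8, -2.4, 14.2]
grip_width: 0.0148
```

Gate at the stop (same x as before, 15.8 N). Back off, release, rise.

{"op": "carry_out", "data": {"rotation": [[0, 0, 0], [0, 0, 0], [0, 0, 0], [0, 0, 0], [0, 0, 0], [0, 0, 0], [0, 0, 0], [0, 0, 0], [0, 0, 0]], "slide": [[-0.03, 0, 0], [-0.03, 0, 0], [-0.03, 0, 0], [-0.03, 0, 0], [-0.03, 0, 0], [-0.03, -0.4, 0], [-0.03, -0.8, 0], [-0.03, -1, 0], [-0.03, -1, 0]], "jaw": [0.9, 0.4, 0.4, 0.4, 0.4, 0.4, 0.4, 0.4, 0.4]}}

```text
time: 58.65
ee_pos: [0.5934, -0.2668, 0.3292]
ee_rot: [0.705, 0.067, -0.061, -0.703]
ft_force: [1.1, -1.1, -0.3]
grip_width: 0.0516
```

Run:
```python
from h import *
p=shot('side','s20');print(tip('crank',p),tip('gate_knob',p),tip('crank_handle',p));
h=np.array(tip('crank_handle',p)[0][0]);d=h[:2]-C0;print(np.degrees(np.arctan2(d[1],d[0])))
plan([.556,-.0695,.40],-69.5)
```

```text
[([0.5547, -0.072, 0.2044], 0.96)] [([0.5886, -0.2674, 0.2132], 0.62)] [([0.6278, -0.0482, 0.2846], 0.65)]
16.933881384618
now [ 0.5908 -0.2658  0.3225] t 58.9 f [0.5 0.7 0.8] w 0.0513 j [-0.423  0.398  0.277  1.452  0.     0.967]
rot [-0.0, 0.4, -0.001] slide [0.005, -0.387, 1.0] rows>= 5.6
rot [-0.0, 0.265, -0.0] slide [-0.49, -0.257, 0.445] rows>= 3.7
```

{"op": "carry_out", "data": {"rotation": [[0, 0.15, 0], [0, 0.3, 0], [0, 0.4, 0], [0, 0.4, 0], [0, 0.4, 0], [0, 0.4, 0], [0, 0.4, 0]], "slide": [[0, -0.2, 0.2], [0, -0.4, 0.4], [0, -0.4, 0.6], [0, -0.4, 0.8], [0, -0.4, 1], [0, -0.4, 1], [0, -0.4, 1]], "jaw": [0.4, 0.4, 0.4, 0.4, 0.4, 0.4, 0.4]}}

```text
time: 59.6
ee_pos: [0.5693, -0.1473, 0.3713]
ee_rot: [-0.669, 0.228, -0.227, 0.669]
ft_force: [0.7, -0.3, 0.5]
grip_width: 0.0512
```

Run:
```python
from h import *
plan([.54,-.075,.37],-70)
```

```text
now [ 0.5693 -0.1473  0.3713] t 59.6 f [ 0.7 -0.3  0.5] w 0.0512 j [-0.253  0.28   0.223  1.515  0.     1.973]
rot [0.0, 0.27, -0.0] slide [-0.561, 0.012, 0.328] rows>= 3.8
```

{"op": "carry_out", "data": {"rotation": [[0, 0.1, 0], [0, 0.2, 0], [0, 0.27, 0], [0, 0.27, 0], [0, 0.27, 0], [0, 0.27, 0]], "slide": [[-0.2, 0, 0.1], [-0.4, 0, 0.2], [-0.56, 0, 0.33], [-0.56, 0, 0.33], [-0.56, 0, 0.33], [-0.56, 0, 0.33]], "jaw": [0.4, 0.4, 0.4, 0.4, 0.4, 0.4]}}

```text
time: 60.2
ee_pos: [0.5408, -0.0761, 0.3718]
ee_rot: [0.58, -0.405, 0.405, -0.58]
ft_force: [-0.2, -0.7, -0.4]
grip_width: 0.0512
```

Run:
```python
from h import *
p=shot('wrist','w33');print(tip('crank_handle',p))
plan([.556,-.0695,.33],-70)
```

```text
[([0.6281, -0.0431, 0.2827], 0.84)]
now [ 0.5409 -0.0763  0.372 ] t 60.3 f [-0.1 -0.1 -0.1] w 0.0513 j [-0.14   0.195  0.115  1.491  0.     2.651]
rot [-0.0, 0.001, 0.0] slide [-0.01, 0.35, 0.138] rows>= 0.9
```

View pics/w33.png

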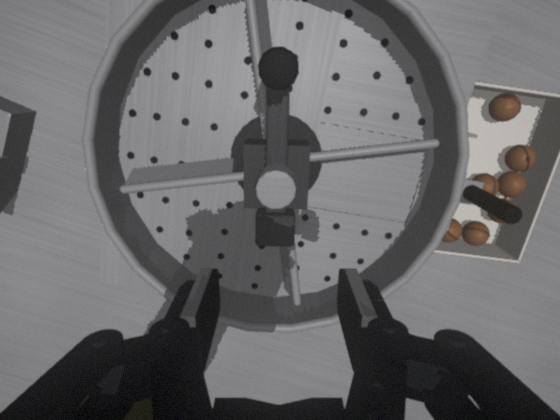

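{"op": "carry_out", "data": {"rotation": [[0, 0, 0], [0, 0, 0], [0, 0, 0], [0, 0, 0], [0, 0, 0], [0, 0, 0]], "slide": [[-0.01, 0, 0.14], [-0.01, 0.2, 0.14], [-0.01, 0.4, 0.14], [-0.01, 0.6, 0.14], [-0.01, 0.6, 0.14], [-0.01, 0.6, 0.14]], "jaw": [0.4, 0.4, 0.4, 0.4, 0.4, 0.4]}}

```text
time: 60.9
ee_pos: [0.5561, -0.0692, 0.3006]
ee_rot: [-0.579, 0.406, -0.406, 0.579]
ft_force: [-0.5, -0.1, 0.3]
grip_width: 0.0508
```

Run:
```python
from h import *
p=shot('wrist','w34')
plan([.556,-.0695,.252],-70)
```

```text
now [ 0.5567 -0.0692  0.3015] t 60.95 f [ 0.7 -0.3 -0.1] w 0.0511 j [-0.124  0.22  -0.011  1.338  0.     2.669]
rot [-0.001, -0.0, 0.0] slide [0.0, 0.413, -0.007] rows>= 1.0
```

View pics/w34.png

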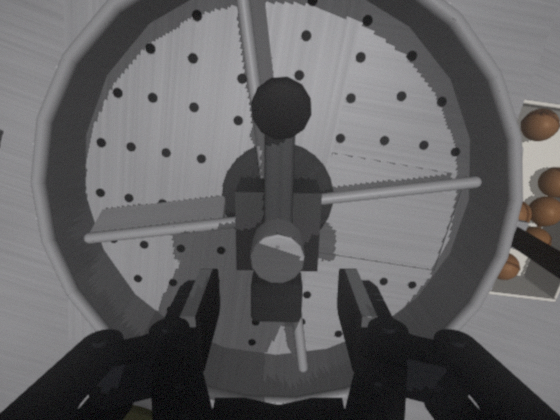

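{"op": "carry_out", "data": {"rotation": [[0, 0, 0], [0, 0, 0], [0, 0, 0], [0, 0, 0], [0, 0, 0], [0, 0, 0], [0, 0, 0], [0, 0, 0], [0, 0, 0]], "slide": [[0, 0.2, 0], [0, 0.35, 0], [0, 0.41, 0], [0, 0.41, 0], [0, 0.41, 0], [0, 0.41, 0], [0, 0.41, 0], [0, 0.41, 0], [0, 0.41, 0]], "jaw": [0.4, 0.4, 0.4, 0.4, 1, 1, 1, 1, 1], "newtons": 80}}

```text
time: 61.85
ee_pos: [0.5571, -0.0686, 0.2531]
ee_rot: [-0.578, 0.405, -0.407, 0.58]
ft_force: [-1.7, 1.8, 6.3]
grip_width: 0.0258
```

{"op": "carry_out", "data": {"rotation": [[0, 0, 0], [0, 0, 0], [0, 0, 0], [0, 0, 0], [0, 0, 0], [0, 0, 0], [0, 0, 0], [0, 0, 0]], "slide": [[0, -0.08, 0], [0, -0.16, 0], [0, -0.25, 0], [0, -0.35, 0], [0, -0.5, 0], [0, -0.7, 0], [0, -0.9, 0], [0, -0.9, 0]], "jaw": [1, 1, 1, 1, 1, 1, 1, 1]}}

```text
time: 62.65
ee_pos: [0.5575, -0.0692, 0.3633]
ee_rot: [-0.578, 0.404, -0.408, 0.58]
ft_force: [0.8, 0.0, -5.3]
grip_width: 0.026
```

Run:
```python
from h import *
p=shot('side','s21');print(tip('crank',p),tip('tray',p))
p=shot('top','t21');print(tip('bowl',p),tip('sauce_jar',p),tip('tray',p))
plan([.62,.26,.37],0)
```

```text
[([0.558, -0.0696, 0.3169], 0.55)] [([0.4162, 0.3317, -0.0014], 0.78)]
[([0.5921, 0.5167, -0.0026], 0.97)] [([0.7856, 0.1199, 0.0038], 0.6)] [([0.4177, 0.3302, 0.0001], 0.66)]
now [ 0.5556 -0.0688  0.3579] t 63.0 f [ 0.3 -0.2 -5.4] w 0.0254 j [-0.123  0.221  0.116  1.468  0.     2.67 ]
rot [0.0, -0.244, -0.0] slide [-1.0, -0.042, 0.602] rows>= 3.4
rot [0.0, -0.241, -0.0] slide [-0.57, -0.042, 1.0] rows>= 3.4
rot [0.0, -0.099, -0.0] slide [-0.007, -0.017, 0.474] rows>= 1.4
```

View pics/s21.png

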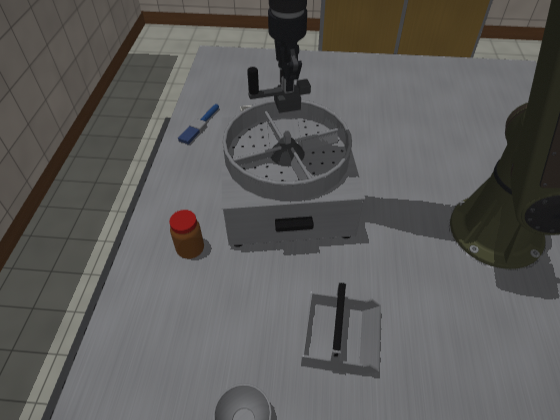

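Crank is off, crank underside ≈ TCP − 0.046. Carry it to (0.62, 0.26).

{"op": "carry_out", "data": {"rotation": [[0, -0.1, 0], [0, -0.2, 0], [0, -0.24, 0], [0, -0.24, 0], [0, -0.24, 0]], "slide": [[-0.3, -0.05, 0.2], [-0.6, -0.05, 0.4], [-0.9, -0.05, 0.6], [-1, -0.05, 0.6], [-1, -0.05, 0.6]], "jaw": [1, 1, 1, 1, 1]}}

```text
time: 63.5
ee_pos: [0.5823, 0.0707, 0.3643]
ee_rot: [0.662, -0.248, 0.247, -0.662]
ft_force: [-0.4, -0.6, -5.0]
grip_width: 0.0253
```

{"op": "carry_out", "data": {"rotation": [[0, -0.1, 0], [0, -0.2, 0], [0, -0.24, 0], [0, -0.24, 0], [0, -0.24, 0]], "slide": [[-0.2, 0, 0.3], [-0.4, 0, 0.6], [-0.57, 0, 0.9], [-0.57, 0, 1], [-0.57, 0, 1]], "jaw": [1, 1, 1, 1, 1]}}

```text
time: 64.0
ee_pos: [0.6111, 0.2047, 0.3639]
ee_rot: [0.703, -0.076, 0.076, -0.703]
ft_force: [-0.1, -0.9, -5.7]
grip_width: 0.0257
```

Run:
```python
from h import *
shot('side');plan([.62,.26,.25],0)
```

```text
now [0.6107 0.2035 0.3643] t 64.05 f [-0.5 -1.4 -6.4] w 0.0255 j [ 3.220e-01  3.970e-01  3.690e-01  1.544e+00 -1.000e-03  2.111e+00]
rot [0.001, -0.104, -0.0] slide [-0.026, 0.952, 0.478] rows>= 2.6
```

{"op": "carry_out", "data": {"rotation": [[0, -0.104, 0], [0, -0.104, 0], [0, -0.104, 0], [0, -0.104, 0], [0, -0.104, 0], [0, -0.104, 0]], "slide": [[-0.02, 0.1, 0.48], [-0.02, 0.3, 0.48], [-0.02, 0.55, 0.48], [-0.02, 0.8, 0.48], [-0.02, 1, 0.48], [-0.02, 1, 0.48]], "jaw": [1, 1, 1, 1, 1, 1]}}

```text
time: 64.65
ee_pos: [0.6183, 0.2576, 0.2411]
ee_rot: [0.708, -0.003, -0.001, -0.706]
ft_force: [-1.2, -0.8, -5.3]
grip_width: 0.0255
```

{"op": "carry_out", "data": {"rotation": [[0, 0, 0], [0, 0, 0], [0, 0, 0], [0, 0, 0], [0, 0, 0], [0, 0, 0]], "slide": [[0, 0.25, 0], [0, 0.5, 0], [0, 0.75, 0], [0, 1, 0], [0, 1, 0], [0, 1, 0]], "jaw": [1, 1, 1, 1, 1, 1]}}

```text
time: 65.25
ee_pos: [0.6213, 0.2599, 0.1268]
ee_rot: [0.707, 0.0, 0.001, -0.707]
ft_force: [0.8, -0.7, -4.6]
grip_width: 0.0259
```

Run:
```python
from h import *
p=shot('side','s22');print(tip('crank',p));plan([.62,.26,.047],0)
```

```text
[([0.6231, 0.2554, 0.0798], 0.88)]
now [0.6227 0.2608 0.1284] t 65.35 f [ 0.4  0.1 -5.1] w 0.0256 j [ 0.397  0.502 -0.007  1.057 -0.     1.968]
rot [-0.001, -0.0, 0.002] slide [-0.026, 0.678, -0.008] rows>= 1.6
```

View pics/s22.png

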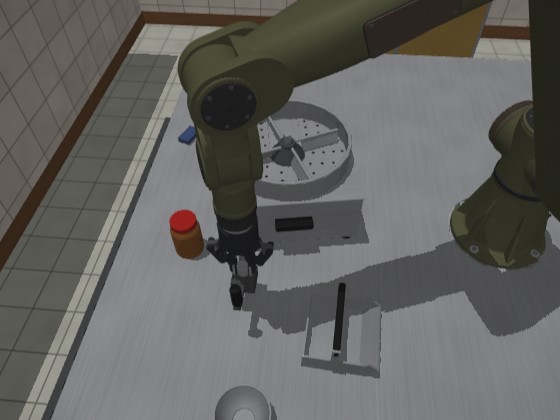

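{"op": "carry_out", "data": {"rotation": [[0, 0, 0], [0, 0, 0], [0, 0, 0], [0, 0, 0], [0, 0, 0], [0, 0, 0], [0, 0, 0]], "slide": [[0, 0.2, 0], [0, 0.4, 0], [0, 0.55, 0], [0, 0.62, 0], [0, 0.66, 0], [0, 0.68, 0], [0, 0.68, 0]], "jaw": [1, 1, 1, 1, 1, 1, 1]}}

```text
time: 66.05
ee_pos: [0.6221, 0.261, 0.0462]
ee_rot: [-0.707, -0.001, -0.001, 0.707]
ft_force: [-3.1, -1.4, 2.5]
grip_width: 0.0255
```

Touching the worktop. Release and rise.

{"op": "carry_out", "data": {"rotation": [[0, 0, 0], [0, 0, 0], [0, 0, 0], [0, 0, 0], [0, 0, 0], [0, 0, 0], [0, 0, 0], [0, 0, 0], [0, 0, 0]], "slide": [[0, 0, 0], [0, 0, 0], [0, 0, 0], [0, 0, 0], [0, -0.2, 0], [0, -0.5, 0], [0, -1, 0], [0, -1, 0], [0, -1, 0]], "jaw": [0.4, 0.4, 0.4, 0.4, 0.4, 0.4, 0.4, 0.4, 0.4]}}

```text
time: 66.95
ee_pos: [0.6228, 0.2615, 0.1669]
ee_rot: [-0.706, -0.002, -0.002, 0.708]
ft_force: [-0.8, -1.3, -0.3]
grip_width: 0.0514
```

{"op": "carry_out", "data": {"rotation": [[0, 0, 0], [0, 0, 0], [0, 0, 0], [0, 0, 0], [0, 0, 0], [0, 0, 0], [0, 0, 0]], "slide": [[0, -0.5, 0], [0, -1, 0], [0, -1, 0], [-0.5, -1, 0], [-1, -1, 0], [-1, -1, 0], [-1, -1, 0]], "jaw": [0.4, 0.4, 0.4, 0.4, 0.4, 0.4, 0.4]}}

```text
time: 67.65
ee_pos: [0.4975, 0.2601, 0.2822]
ee_rot: [0.708, 0.0, -0.002, -0.707]
ft_force: [0.8, 0.4, 0.1]
grip_width: 0.0514
```

Run:
```python
from h import *
print(manip.state()['ee_pos'],manip.state()['time'])
for c in ('side','top'):
    p=shot(c,c+'F')
    for n in ['crank','crank_handle','tray','tray_grip','gate_knob','tub','sauce_jar','bowl','walnut1']: print(c,n,tip(n,p,9 if n=='walnut1' else 1))
im=cv2.imread('pics/topF.png');cv2.imwrite('pics/cF.png',cv2.resize(im[150:300,250:450],(800,600),interpolation=cv2.INTER_CUBIC))
```

```text
[0.49748565 0.26014535 0.2821568 ] 67.65
side crank [([0.6222, 0.2542, 0.0005], 0.63)]
side crank_handle [([0.623, 0.3331, 0.0779], 0.91)]
side tray [([0.4175, 0.3322, 0.0015], 0.91)]
side tray_grip [([0.4146, 0.3344, 0.0899], 0.71)]
side gate_knob []
side tub []
side sauce_jar [([0.79, 0.1255, -0.0003], 0.58)]
side bowl []
side walnut1 []
top crank [([0.6206, 0.2621, -0.0008], 0.9)]
top crank_handle []
top tray []
top tray_grip [([0.6096, -0.3295, -0.0003], 0.35)]
top gate_knob [([0.5869, -0.2635, 0.2105], 0.92)]
top tub [([0.6057, -0.3302, -0.0016], 0.84)]
top sauce_jar [([0.7856, 0.1238, 0.0011], 0.64)]
top bowl [([0.5917, 0.5176, -0.005], 0.73)]
top walnut1 [([0.6453, -0.3859, 0.0201], 0.65), ([0.6976, -0.3336, 0.0243], 0.65), ([0.6122, -0.394, 0.0201], 0.6), ([0.5925, -0.3565, 0.0192], 0.56), ([0.5723, -0.4032, 0.0248], 0.47), ([0.528, -0.3836, 0.0254], 0.42)]
```

View pics/sideF.png

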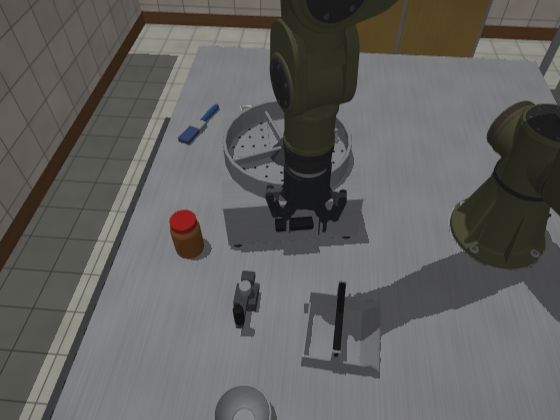

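View pics/cF.png

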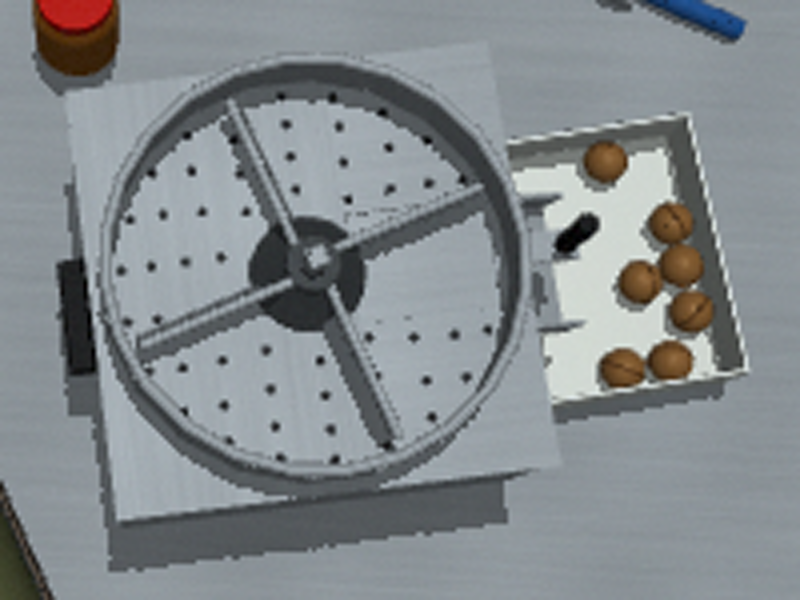

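```bash
python3 -c "
from station import manip
print(manip.hand_in())"
```

```text
the job is handed in; nothing more can be done
None
```

I ran the batch in about 68 s and handed it in:

- **Pour:** I shut the gate against its stop and poured the seven walnuts into the pan.
- **Stir:** I seated the crank on the shaft and stirred about 3.15 turns clockwise.
- **Empty:** I pulled the gate open about 88 mm (its stop is 90 mm) and cranked two more turns.
- **Finish:** I shut the gate again, lifted the crank off and stood it on the worktop.

**Last checks:**
- The top view showed an empty pan and seven walnuts in the tub. The detector reported only six of them.
- The gate stopped at the same place as at the first shutting (about 16 N), and its panel looked closed.
- The crank stood on the worktop near (0.62, 0.26) and the tray, empty, near (0.42, 0.33).
- The sauce jar and bowl readings agreed with the start within the measuring error of about 4 to 7 mm.

The tray was knocked 2 to 3 cm aside during the stirring while the arm was elsewhere. It stayed upright, so I left it there. No check failed apart from the detector's count. The hand-in reported no verdict.

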